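# Put the cocoa sample tubes away behind the lift-up cabinet door

### The job

Put the bean samples away: raise the sample cabinet's lift-up door until its stay locks and holds it up by itself, then lay every sample tube that is out on the bench into its own cradle inside, the one made and marked for its size, setting it down, not dropping it, so that it has settled in the notches before you let go. When all are in, press the stay's release pad and let the door come down gently until it is fully shut; leave the bean cutter, bowl and brush where they are.

Things in the scene. Friction and masses are not known exactly. Their poses are not given: they have to be found in the camera images.
- sample_cabinet: grey slant-front bench cabinet, fixed, 404 wide, 225 deep, 187 mm high, a lift-up door in its sloping front. Origin: middle of its underside; x from the open front (x -115 mm) to the back, y along the hinge, left as seen by one facing the front. Sill 55 mm high; inside 380 mm wide, floor 8 mm up; end panels 12 mm thick, their tops slope with the door. The four cradles stand inside, 80 mm apart.
- hinge_line (a point): middle of the door's hinge line, 175 mm above the bench, 80 mm behind the cabinet's middle; axes as the cabinet's, z up. Locked open, the door stands over this line, leaning 13 degrees from upright towards the front, so its free edge is 45 mm before the hinge and 0.39 m up: a hand that leans in from the front keeps clear of it.
- door (a joint): door angle, rad: 0 shut (sloping 0.536 below level, from hinge down to front), grows as raised, stop 1.96. Frame with clear pane, 400 mm wide, 219 from hinge to free edge, 12 thick, 0.6 kg. From about 1.4 up it pushes the stay's spring catch aside; past 1.93 the catch springs under it and it is held at 1.875. Unlocked and let go, a damper lets it sink shut in about 4 s, under 0.9 rad/s. Under 12 N to raise.
- pull_bar (a point): middle of the door's pull bar: round steel, 11 mm thick, 106 mm clear between its posts, along y (parallel to the hinge). It is 168 mm from the hinge along the door (x points to the hinge), its axis 34 mm off the outer face and 47 mm from the hinge line's plane (z out of the face). About 0.13 m above the bench when shut, 0.35 m locked open. It may turn in the fingers. The door goes on 51 mm past it.
- catch_pad (a point): middle of the top of the stay's release pad, black, 26 (x) by 44 mm (y), on a lever outside the cabinet's right-hand end (-y end), its middle 41 mm outside the panel, 120 mm in front of and 48 mm below the hinge line. Pressed down, it frees the locked door, which then comes down just beside it: a hand that leans in from the front and from outside keeps its wrist clear of the door.
- stay_catch (a joint): turn of the catch lever, rad: 0 at rest, grows as the pad is pressed down, stop 0.40 (pad 23 mm lower), springs back; 2 N to start, 4 N at the stop. Frees the locked door above about 0.25; the door then starts down slowly, about 0.15 rad/s: keep the pad down until the door is under 1.72 or the catch may hold again.
- tube_20_center (a point): centre (on the axis, half-way along) of the 20 mm thick sample tube: clear, round, with cocoa beans in it, 78 mm long between two aluminium hexagon caps, each 12 mm long, 26 mm across flats (102 mm in all). x is its axis. It starts lying on the bench on its caps, centre 13 mm up. May be absent.
- tube_28_center (a point): centre (on the axis, half-way along) of the 28 mm thick sample tube: clear, round, with cocoa beans in it, 82 mm long between two aluminium hexagon caps, each 12 mm long, 34 mm across flats (106 mm in all). x is its axis. It starts lying on the bench on its caps, centre 17 mm up. May be absent.
- tube_36_center (a point): centre (on the axis, half-way along) of the 36 mm thick sample tube: clear, round, with cocoa beans in it, 86 mm long between two aluminium hexagon caps, each 12 mm long, 42 mm across flats (110 mm in all). x is its axis. It starts lying on the bench on its caps, centre 21 mm up. May be absent.
- tube_42_center (a point): centre (on the axis, half-way along) of the 42 mm thick sample tube: clear, round, with cocoa beans in it, 90 mm long between two aluminium hexagon caps, each 12 mm long, 48 mm across flats (114 mm in all). x is its axis. It starts lying on the bench on its caps, centre 24 mm up. May be absent.
- cradle_20_seat (a point): where the 20 mm tube's centre lies when seated in its cradle, 42 mm above the bench, 110 mm before the hinge line; x along the tube, as the cabinet's. White base 60 mm wide with that tube's dark silhouette; two wooden saddles 10 mm thick, 28 mm before and behind the middle, with V notches. The caps overhang them, 6 mm play each way; fingers may go 28 mm below the seat between them.
- cradle_28_seat (a point): where the 28 mm tube's centre lies when seated in its cradle, 42 mm above the bench, 110 mm before the hinge line; x along the tube, as the cabinet's. White base 60 mm wide with that tube's dark silhouette; two wooden saddles 10 mm thick, 30 mm before and behind the middle, with V notches. The caps overhang them, 6 mm play each way; fingers may go 28 mm below the seat between them.
- cradle_36_seat (a point): where the 36 mm tube's centre lies when seated in its cradle, 42 mm above the bench, 110 mm before the hinge line; x along the tube, as the cabinet's. White base 60 mm wide with that tube's dark silhouette; two wooden saddles 10 mm thick, 32 mm before and behind the middle, with V notches. The caps overhang them, 6 mm play each way; fingers may go 28 mm below the seat between them.
- cradle_42_seat (a point): where the 42 mm tube's centre lies when seated in its cradle, 42 mm above the bench, 110 mm before the hinge line; x along the tube, as the cabinet's. White base 60 mm wide with that tube's dark silhouette; two wooden saddles 10 mm thick, 34 mm before and behind the middle, with V notches. The caps overhang them, 6 mm play each way; fingers may go 28 mm below the seat between them.
- bean_cutter: bystander: an opened bean-cutting tray, two grey-green metal plates side by side, about 270 x 170 x 20 mm, filled with beans; origin under its middle
- bean_bowl: bystander: a small steel bowl with beans, 104 mm across, 45 mm high; origin under its middle
- bench_brush: bystander: a bench brush 200 mm long lying on the bench; origin under its middle
There are look-alikes about, which are no part of the job. Leave any blue, green or red look-alike of the part that bears tube_42_center alone.

How it is judged:
On the way, in this order (a step that is already met when the one before it is completed fails the run):
1. the door is up and its locked stay alone holds it (value of joint door above 1.84 rad and value of joint stay_catch below 0.06 rad and contact force between door and the arm below 0.3 N and contact force between door and the fingers below 0.3 N), for 0.5 s.
2. with the door still locked up, every tube lies in its own cradle, let go (value of joint door above 1.8 rad and x of tube_20_center in the frame of cradle_20_seat between -0.01 and 0.01 m and y of tube_20_center in the frame of cradle_20_seat between -0.005 and 0.005 m and z of tube_20_center in the frame of cradle_20_seat between -0.004 and 0.004 m and angle between the x axis of tube_20_center and the x axis of cradle_20_seat, either way round below 0.1 rad and x of tube_28_center in the frame of cradle_28_seat between -0.01 and 0.01 m and y of tube_28_center in the frame of cradle_28_seat between -0.005 and 0.005 m and z of tube_28_center in the frame of cradle_28_seat between -0.004 and 0.004 m and angle between the x axis of tube_28_center and the x axis of cradle_28_seat, either way round below 0.1 rad and x of tube_36_center in the frame of cradle_36_seat between -0.01 and 0.01 m and y of tube_36_center in the frame of cradle_36_seat between -0.005 and 0.005 m and z of tube_36_center in the frame of cradle_36_seat between -0.004 and 0.004 m and angle between the x axis of tube_36_center and the x axis of cradle_36_seat, either way round below 0.1 rad and x of tube_42_center in the frame of cradle_42_seat between -0.01 and 0.01 m and y of tube_42_center in the frame of cradle_42_seat between -0.005 and 0.005 m and z of tube_42_center in the frame of cradle_42_seat between -0.004 and 0.004 m and angle between the x axis of tube_42_center and the x axis of cradle_42_seat, either way round below 0.1 rad and contact force between the fingers and tube_20 below 0.2 N and contact force between the fingers and tube_28 below 0.2 N and contact force between the fingers and tube_36 below 0.2 N and contact force between the fingers and tube_42 below 0.2 N), for 0.3 s.
3. the stay is unlocked with its release pad (value of joint stay_catch above 0.22 rad and value of joint door above 1.4 rad), for 0.05 s.
4. the door is down and shut (value of joint door below 0.03 rad), for 0.3 s.
At the end, for the whole second after the job is handed in: The door is shut (under 0.03 rad), and every tube that was out lies at rest in the cradle of its own size: centre within 10 mm of the seat along the tube, 5 mm across and 4 mm in height, axis within 0.10 rad of the cradle's (value of joint door below 0.03 rad and x of tube_20_center in the frame of cradle_20_seat between -0.01 and 0.01 m and y of tube_20_center in the frame of cradle_20_seat between -0.005 and 0.005 m and z of tube_20_center in the frame of cradle_20_seat between -0.004 and 0.004 m and angle between the x axis of tube_20_center and the x axis of cradle_20_seat, either way round below 0.1 rad and x of tube_28_center in the frame of cradle_28_seat between -0.01 and 0.01 m and y of tube_28_center in the frame of cradle_28_seat between -0.005 and 0.005 m and z of tube_28_center in the frame of cradle_28_seat between -0.004 and 0.004 m and angle between the x axis of tube_28_center and the x axis of cradle_28_seat, either way round below 0.1 rad and x of tube_36_center in the frame of cradle_36_seat between -0.01 and 0.01 m and y of tube_36_center in the frame of cradle_36_seat between -0.005 and 0.005 m and z of tube_36_center in the frame of cradle_36_seat between -0.004 and 0.004 m and angle between the x axis of tube_36_center and the x axis of cradle_36_seat, either way round below 0.1 rad and x of tube_42_center in the frame of cradle_42_seat between -0.01 and 0.01 m and y of tube_42_center in the frame of cradle_42_seat between -0.005 and 0.005 m and z of tube_42_center in the frame of cradle_42_seat between -0.004 and 0.004 m and angle between the x axis of tube_42_center and the x axis of cradle_42_seat, either way round below 0.1 rad and linear speed of each of tube_20, tube_28, tube_36, tube_42 below 0.03 m/s); the robot touches nothing.
It fails at once if a tube is let fall into its cradle from more than about 20 mm instead of being set down ((horizontal distance between tube_20_center and cradle_20_seat below 0.03 m and z of tube_20_center in the frame of cradle_20_seat above 0.01 m and linear speed of tube_20 above 0.4 m/s and contact force between the fingers and tube_20 below 0.05 N) or (horizontal distance between tube_28_center and cradle_28_seat below 0.03 m and z of tube_28_center in the frame of cradle_28_seat above 0.01 m and linear speed of tube_28 above 0.4 m/s and contact force between the fingers and tube_28 below 0.05 N) or (horizontal distance between tube_36_center and cradle_36_seat below 0.03 m and z of tube_36_center in the frame of cradle_36_seat above 0.01 m and linear speed of tube_36 above 0.4 m/s and contact force between the fingers and tube_36 below 0.05 N) or (horizontal distance between tube_42_center and cradle_42_seat below 0.03 m and z of tube_42_center in the frame of cradle_42_seat above 0.01 m and linear speed of tube_42 above 0.4 m/s and contact force between the fingers and tube_42 below 0.05 N)).
It fails at once if the door is slammed (comes down faster than 1.6 rad/s) (velocity of joint door below -1.6 rad/s).
It fails at once if the bean cutter, bowl or brush is shifted by more than 40 mm (distance of any of bean_cutter, bean_bowl, bench_brush from where it was at the start of the episode above 0.04 m).
It fails at once if a tube falls off the bench (height (world z) of any of tube_20_center, tube_28_center, tube_36_center, tube_42_center below -0.05 m).
Of tube_20, tube_28, tube_36, tube_42 only 3 to 4 are there at a start; the rules pass over those that are not, and their reading is None.
At some moment in a run one of tube_20, tube_28, tube_36, tube_42 may be knocked a few centimetres aside while the robot is not near it.
It also fails if it takes over 210 s, if anything falls off the work surface, if the arm or the gripper's body presses on something with over 40 N, if the wrist force passes 120 N, or if a joint passes its speed limit or range.

### The arm

A 6-joint arm with a two-finger parallel gripper is mounted at the origin on the work surface. World frame = base frame: x ahead of the robot, y to its left, z up, the work surface at z = 0. Lengths are in m, angles in rad, forces in N, time in s.
With the tool pointing down it reaches from about 0.325 to 0.9 m from the base axis. Payload 6.1 kg.
Tool frame: the origin (TCP) lies midway between the tips of the shut fingers; the grasp point (between the pads) lies 19 mm behind it; x points along the fingers, y is the direction in which the jaws open and shut, and the axes are right-handed (so a half turn about x gives the same grasp; the last joint's range is limited). The gripper opens to 85 mm and grips with 20 to 120 N. Pads are 22 mm wide; open, the fingers measure 114 mm over their backs; the gripper's body (76 mm by 85 mm) begins 54 mm behind the grasp point. The pads swing forward as they close: fully open they stand 13 mm farther back than shut.
Start: joints at [1.086, 0.22, 1.526, -0, 1.395, -0.126], TCP at [0.219, 0.585, 0.231] pointing down, gripper open.
Joint ranges: [-2.98, 2.98], [-0.91, 2.08], [0.09, 2.57], [-1.24, 4.39], [0.2, 2.65], [-2.68, 2.68]. Speed limits (rad/s): [2.57, 2.57, 3.01, 3.14, 3.14, 3.14].

### API

Orientations are given as [roll, pitch, yaw] about the fixed x, y, z axes, in that order (R = Rz(yaw) Ry(pitch) Rx(roll)).
In Python, from plant import movep, move_l, set_joints, gripper_to, hold, inverse_kinematics, observe, get_image, get_calibration, Unreachable, job_done gives the robot as it stands. Calls block until the motion is done:
- movep(position, orientation): joint-space move of the TCP to a pose.
- move_l(position, feed=0.15, rotation=None, max_force=None): straight line of the TCP; rotation=None keeps the orientation; feed is the mean speed in m/s. With max_force (N) it stops when the force on the tool has changed by that much, and returns True; else False.
- set_joints(angles): joint-space move.
- gripper_to(opening, f_grip=None): finger opening in m; f_grip is the grip in N (None keeps the last); returns when the fingers have stopped.
- hold(seconds).
- inverse_kinematics(position, orientation): joint angles nearest the present ones, or None.
- observe(): the state.
- get_image(name): name is "scene" or "side" or "wrist"; returns (picture, depth): 400x640x3 uint8, red, green, blue; 400x640 float32, m along the optical axis (not along the pixel's ray), 0 where there is no reading.
- get_calibration(name): a dict with "intrinsics" (3x3 intrinsics, pixels), "world_from_camera" (4x4, takes a point from camera to world coordinates). Camera axes: x right, y down, z forward; pixel columns grow to the right and rows downward; lengths in m; the calibration is good to about 2 mm. The wrist camera is an equidistant fisheye: a pixel r from the principal point sees the ray r / f radians off the axis. A picture is of the moment at which its call begins: read the wrist's pose just before it. get_calibration takes no time and is no camera call; for the wrist camera it gives the pose at the moment of the call.
A pose or a line that the arm cannot do raises Unreachable and nothing moves.
- job_done(): hands the job in, once; it reports no verdict.
The state is a dict: "time_s": time; "q": joint angles; "joint_velocities": joint speeds; "joint_torque": joint torques, N m; "eef_pos": TCP position; "tcp_rot": TCP orientation; "ft_force": force on the tool from outside, world axes, zero at the start; "torque": the same for the moment, N m; "opening": finger opening in m.
Only numpy, scipy, OpenCV 4.12 (cv2) and the standard library are available. Lean on these libraries where they do the work, as an engineer would, in place of code of your own. Each camera call takes 0.05 s, during which the arm holds its last target.

## Working session

There is one attempt and no reset: what is moved stays moved. The work goes in short steps, each a Python script; the robot and the scene stay as the last script left them, time stands still between calls to the robot, and variables do not carry over. Pictures are saved under pics/ and viewed, and the job is handed in when it is done.

```bash
ls; mkdir -p pics; python3 - <<'E'
from plant import *
import cv2,numpy as np
print(observe())
for n in ["scene","side","wrist"]:
    c=get_calibration(n); print(n,c)
    p,d=get_image(n); cv2.imwrite(f"pics/{n}0.png",p[:,:,::-1]); np.save(f"pics/{n}0d.npy",d); np.save(f"pics/{n}0.npy",p)
    print((d>0).mean(), d.max())
E
```

```text
pics
{'time_s': 0.0, 'q': array([ 1.08590240e+00,  2.21222570e-01,  1.52761762e+00,  2.76431230e-07,
        1.39474482e+00, -1.26119989e-01]), 'joint_velocities': array([-0.00019429, -0.00119555,  0.00204284, -0.00182284, -0.00166729,
        0.00086096]), 'joint_torque': array([ 1.23174877e-04, -4.96902072e+01, -3.89396596e+01, -5.21805293e-05,
        1.10369810e-02,  2.86340628e-05]), 'eef_pos': array([0.21917693, 0.58464446, 0.23019803]), 'tcp_rot': array([-1.69705287,  1.56880397, -2.05582685]), 'ft_force': array([-1.04306142, -0.59081303,  0.17245888]), 'torque': array([ 0.04984903,  0.0650779 , -0.03749049]), 'opening': 0.08515234456587548}
scene {'intrinsics': array([[454.25965482,   0.        , 326.03943395],
       [  0.        , 454.25965482, 199.27011775],
       [  0.        ,   0.        ,   1.        ]]), 'world_from_camera': array([[ 0.11299065,  0.736301  , -0.66715362,  1.52012291],
       [ 0.99354134, -0.09077311,  0.0680871 , -0.31414547],
       [-0.01042701, -0.6705379 , -0.74180199,  1.28669864],
       [ 0.        ,  0.        ,  0.        ,  1.        ]])}

[... 250 characters left out ...]
  0.16366736,  0.24092926],
       [-0.19505479, -0.55044068,  0.81176887, -1.30021515],
       [ 0.00389426, -0.82809452, -0.56057498,  0.87768305],
       [ 0.        ,  0.        ,  0.        ,  1.        ]])}
0.9962890625 3.8680303
wrist {'intrinsics': array([[309.70691629,   0.        , 317.50391377],
       [  0.        , 309.70691629, 202.64195332],
       [  0.        ,   0.        ,   1.        ]]), 'world_from_camera': array([[ 0.35173816,  0.90051903,  0.25562813,  0.15427052],
       [ 0.93609486, -0.33761429, -0.09870663,  0.60988171],
       [-0.00258349,  0.27401107, -0.96172307,  0.37263073],
       [ 0.        ,  0.        ,  0.        ,  1.        ]])}
0.990953125 1.3918508
```

View pics/scene0.png

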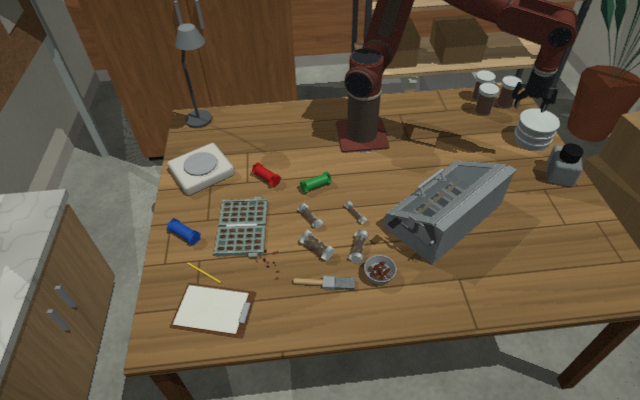

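View pics/side0.png

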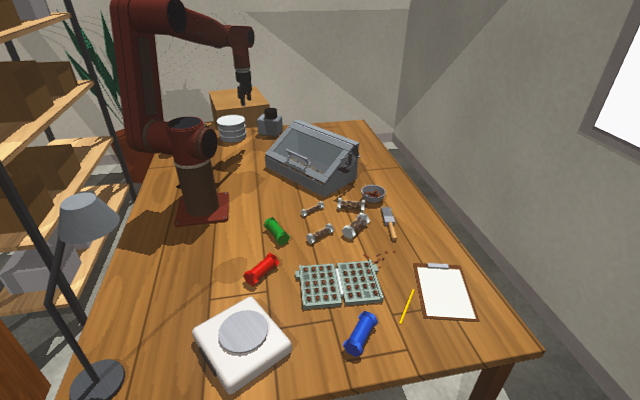

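View pics/wrist0.png

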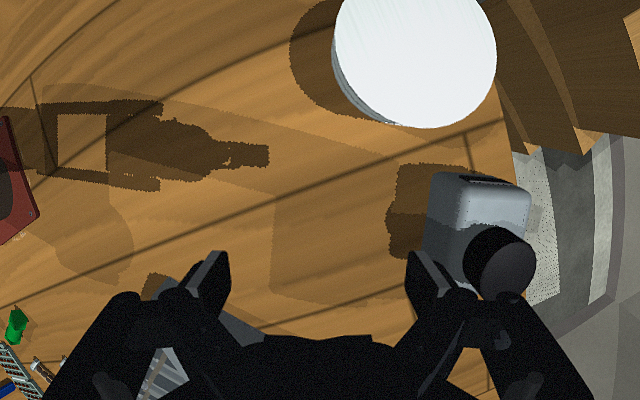

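```bash
cat > lib.py <<'E'
import numpy as np, cv2
from plant import *
def snap(n,tag=None):
    c=get_calibration(n); p,d=get_image(n)
    if tag: cv2.imwrite(f"pics/{tag}.png",p[:,:,::-1])
    return p,d,c
def cloud(d,c,wrist=False):
    K=c["intrinsics"];T=c["world_from_camera"]
    v,u=np.indices(d.shape).astype(float)
    x=(u-K[0,2])/K[0,0];y=(v-K[1,2])/K[1,1]
    if wrist:
        r=np.hypot(x,y); s=np.where(r>1e-6,np.tan(np.minimum(r,1.5))/np.maximum(r,1e-6),1); x=x*s;y=y*s
    P=np.stack([x*d,y*d,d],-1)
    W=P@T[:3,:3].T+T[:3,3]
    W[d<=0]=np.nan
    return W
E
python3 - <<'E'
from lib import *
p=np.load("pics/scene0.npy"); s=p[140:290,280:530]
cv2.imwrite("pics/sc_crop.png",cv2.resize(s[:,:,::-1],None,fx=3.2,fy=3.2,interpolation=cv2.INTER_CUBIC))
p=np.load("pics/side0.npy"); s=p[110:250,240:400]
cv2.imwrite("pics/si_crop.png",cv2.resize(s[:,:,::-1],None,fx=4,fy=4,interpolation=cv2.INTER_CUBIC))
for n in ["scene","side"]:
    d=np.load(f"pics/{n}0d.npy"); W=cloud(d,get_calibration(n))
    m=(np.abs(W[...,0]-0.55)<0.3)&(np.abs(W[...,1])<0.3)
    z=W[...,2][m]; h,e=np.histogram(z,np.arange(-0.02,0.22,0.005)); print(n,dict(zip(e.round(3),h)))
    img=np.full((600,600),0,np.uint8)
    mm=np.isfinite(W[...,2])&(W[...,2]>0.006)&(W[...,2]<.25)
    x=W[...,0][mm];y=W[...,1][mm];z=W[...,2][mm]
    # row = x (0.2..0.9), col = y(-0.35..0.35)
    r=((x-0.2)/0.7*600).astype(int);c=((y+0.35)/0.7*600).astype(int)
    ok=(r>=0)&(r<600)&(c>=0)&(c<600)
    img[r[ok],c[ok]]=np.clip(40+z[ok]*1000,0,255)
    cv2.imwrite(f"pics/top_{n}.png",img)
E
```

```text
scene {np.float64(-0.02): np.int64(0), np.float64(-0.015): np.int64(50), np.float64(-0.01): np.int64(2373), np.float64(-0.005): np.int64(9404), np.float64(0.0): np.int64(3881), np.float64(0.005): np.int64(315), np.float64(0.01): np.int64(395), np.float64(0.015): np.int64(559), np.float64(0.02): np.int64(398), np.float64(0.025): np.int64(422), np.float64(0.03): np.int64(372), np.float64(0.035): np.int64(419), np.float64(0.04): np.int64(406), np.float64(0.045): np.int64(163), np.float64(0.05): np.int64(75), np.float64(0.055): np.int64(67), np.float64(0.06): np.int64(68), np.float64(0.065): np.int64(86), np.float64(0.07): np.int64(108), np.float64(0.075): np.int64(144), np.float64(0.08): np.int64(170), np.float64(0.085): np.int64(250), np.float64(0.09): np.int64(162), np.float64(0.095): np.int64(170), np.float64(0.1): np.int64(198), np.float64(0.105): np.int64(177), np.float64(0.11): np.int64(176), np.float64(0.115): np.int64(196), np.float64(0.12): np.int64(271), np.float64(0.125): np.int64(228), np.float64(0.13): np.int64(238), np.float64(0.135): np.int64(169), np.float64(0.14): np.in
[... 1327 characters left out ...]
.int64(109), np.float64(0.11): np.int64(121), np.float64(0.115): np.int64(141), np.float64(0.12): np.int64(156), np.float64(0.125): np.int64(156), np.float64(0.13): np.int64(144), np.float64(0.135): np.int64(114), np.float64(0.14): np.int64(113), np.float64(0.145): np.int64(106), np.float64(0.15): np.int64(107), np.float64(0.155): np.int64(108), np.float64(0.16): np.int64(86), np.float64(0.165): np.int64(82), np.float64(0.17): np.int64(86), np.float64(0.175): np.int64(113), np.float64(0.18): np.int64(155), np.float64(0.185): np.int64(98), np.float64(0.19): np.int64(0), np.float64(0.195): np.int64(0), np.float64(0.2): np.int64(0), np.float64(0.205): np.int64(0), np.float64(0.21): np.int64(0)}
```

View pics/sc_crop.png

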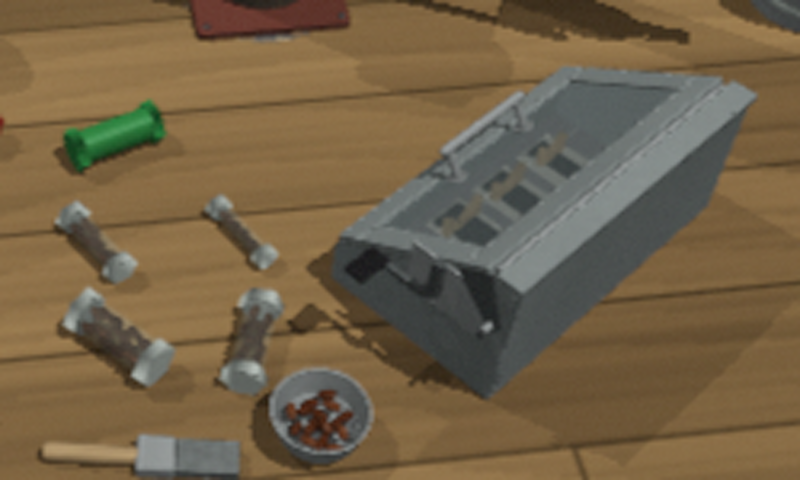

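View pics/si_crop.png

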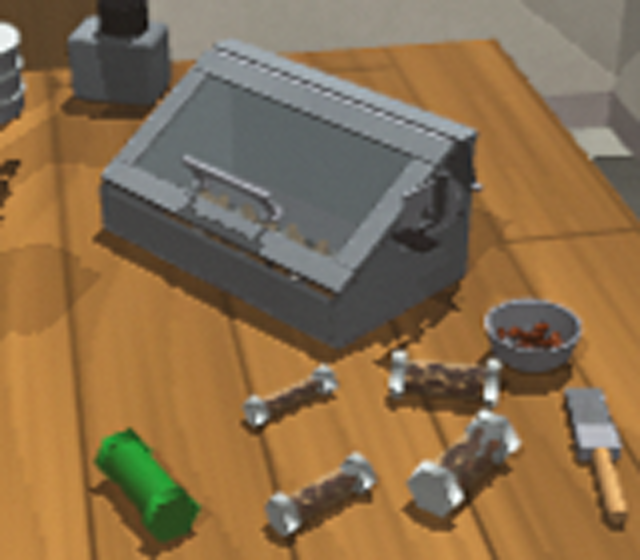

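View pics/top_scene.png

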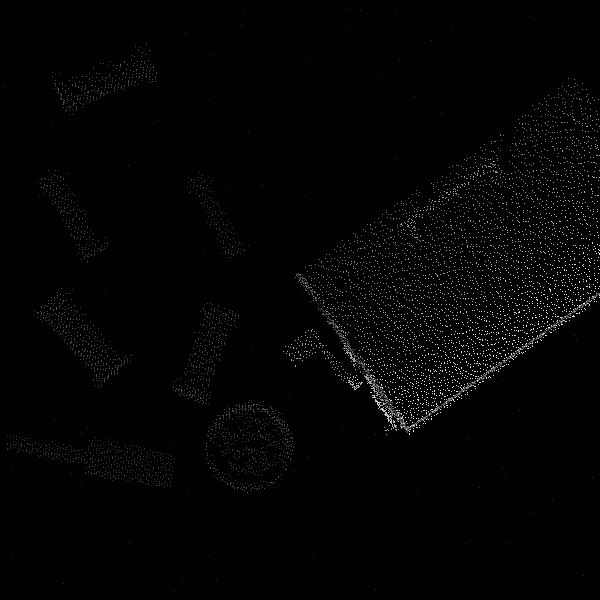

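View pics/top_side.png

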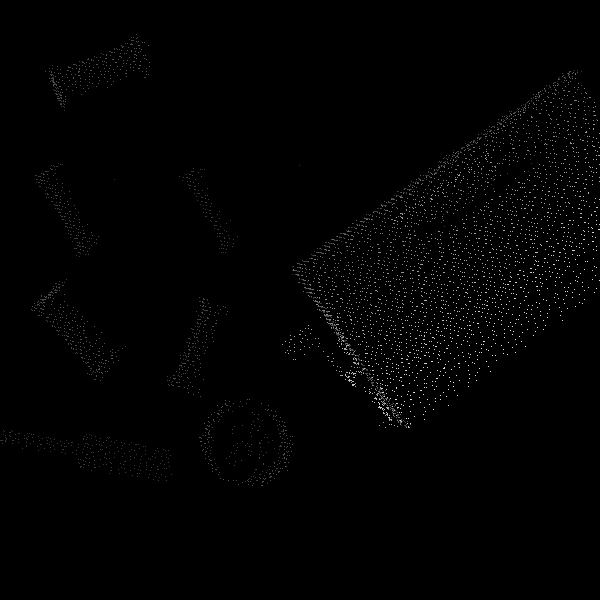

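```bash
cat >> lib.py <<'E'
from scipy.spatial.transform import Rotation as Rn
def rpy(R): return Rn.from_matrix(R).as_euler('xyz')
def tool(a,jaw):
    """orientation with tool x along a, tool y along jaw (world)"""
    a=np.asarray(a,float);a/=np.linalg.norm(a); j=np.asarray(jaw,float); j=j-a*(a@j); j/=np.linalg.norm(j)
    return rpy(np.stack([a,j,np.cross(a,j)],1))
def topmap(W,x0=.2,x1=.9,y0=-.35,y1=.35,S=1000):
    pass
E
python3 - <<'E'
from lib import *
o=observe(); R0=Rn.from_euler('xyz',o['tcp_rot']).as_matrix(); print(R0.round(3))
T=get_calibration('wrist')['world_from_camera']
print('cam in tool', (R0.T@(T[:3,3]-o['eef_pos'])).round(4)); print((R0.T@T[:3,:3]).round(3))
# look: TCP
for jaw in [(0,1,0),(0,-1,0),(.577,-.816,0),(-.577,.816,0)]:
    q=inverse_kinematics((0.45,0.0,0.38),tool((0,0,-1),jaw)); print(jaw,q)
E
```

```text
[[-0.001  0.351  0.936]
 [-0.001  0.936 -0.351]
 [-1.    -0.001 -0.   ]]
cam in tool [-0.1423  0.0005 -0.0697]
[[ 0.001 -0.274  0.962]
 [ 1.    -0.    -0.001]
 [ 0.001  0.962  0.274]]
(0, 1, 0) [-0.17556722 -0.26321399  1.72885664  0.          1.67595    -1.74636355]
(0, -1, 0) [-0.17556722 -0.26321399  1.72885664  0.          1.67595     1.39522911]
(0.577, -0.816, 0) [-0.17556722 -0.26321399  1.72885664  0.          1.67595     0.77974869]
(-0.577, 0.816, 0) [-1.75567221e-01 -2.63213989e-01  1.72885664e+00 -4.44089210e-16
  1.67595000e+00 -2.36184396e+00]<stdin>:7: UserWarning: Gimbal lock detected. Setting third angle to zero since it is not possible to uniquely determine all angles.
```

```bash
python3 - <<'E' 2>/dev/null
from lib import *
movep((0.50,-0.08,0.38),tool((0,0,-1),(0,1,0)))
hold(0.3)
p,d,c=snap('wrist','w1'); np.savez('pics/w1.npz',p=p,d=d,T=c['world_from_camera'],K=c['intrinsics'])
o=observe();print(o['time_s'],o['eef_pos'],o['ft_force'])
W=cloud(d,c,True)
z=W[...,2]; 
print('bench',np.nanmedian(z[(np.abs(z)<.01)]))
mm=np.isfinite(z)&(z>0.007)&(z<.25)
img=np.zeros((700,700),np.uint8)
r=((W[...,0][mm]-0.2)*1000).astype(int);cc=((W[...,1][mm]+0.35)*1000).astype(int)
ok=(r>=0)&(r<700)&(cc>=0)&(cc<700)
img[r[ok],cc[ok]]=np.clip(40+z[mm][ok]*1000,0,255)
cv2.imwrite("pics/top_w.png",img[:600])
E
```

```text
3.1083 [ 0.50003828 -0.07978827  0.37996177] [ 0.53804993 -0.20165741 -0.59064602]
bench -0.0002746234857750607
```

View pics/w1.png

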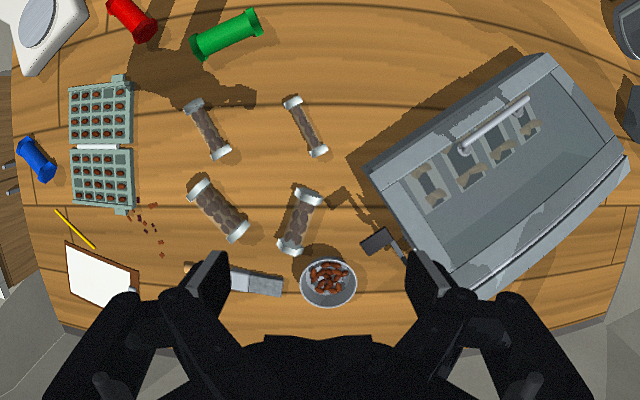

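View pics/top_w.png

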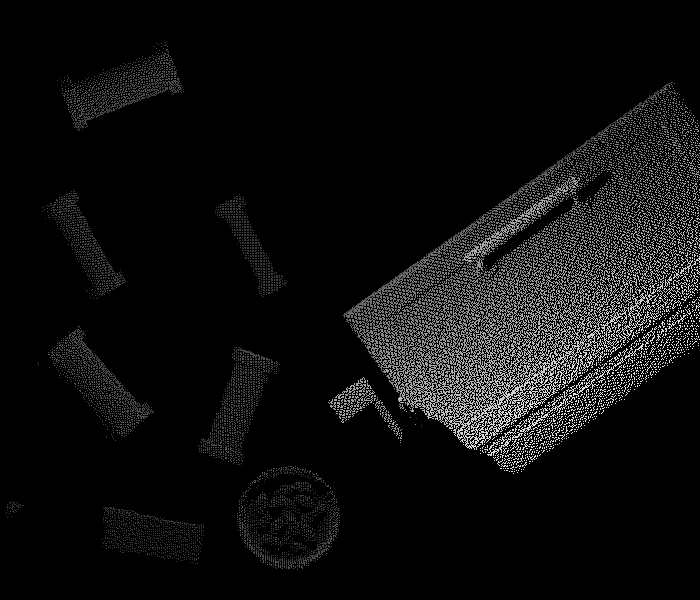

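```bash
cat >> lib.py <<'E'
from scipy import ndimage
def tubes(W,zmin=0.007,box=(.3,.75,-.36,.0),verbose=True):
    """clusters in cloud -> list of (cx,cy,yaw,len,wid,ztop)"""
    z=W[...,2]; m=(z>zmin)&(z<.065)&(W[...,0]>box[0])&(W[...,0]<box[1])&(W[...,1]>box[2])&(W[...,1]<box[3])
    m=ndimage.binary_opening(m,iterations=1)
    L,n=ndimage.label(m,np.ones((3,3))); out=[]
    for i in range(1,n+1):
        k=L==i
        if k.sum()<120: continue
        P=W[k]
        r=cv2.minAreaRect(P[:,:2].astype(np.float32)*1000)
        (cx,cy),(w,h),ang=r
        if w<h: w,h=h,w; ang+=90
        v,u=np.nonzero(k)
        # axis from pca too
        q=P[:,:2]-P[:,:2].mean(0); e,V=np.linalg.eigh(q.T@q); yaw=np.arctan2(V[1,1],V[0,1])
        out.append((cx/1000,cy/1000,np.deg2rad(ang),w,h,np.percentile(P[:,2],97)))
        if verbose: print('px',u.mean().round(),v.mean().round(),'n',k.sum(),'c',round(cx,1),round(cy,1),'ang',round(ang%180,1),'pca',np.rad2deg(yaw).round(1)%180,'LxW',round(w,1),round(h,1),'ztop',(1000*np.percentile(P[:,2],[50,90,97])).round(1))
    return out
E
python3 - <<'E' 2>/dev/null
from lib import *
f=np.load('pics/w1.npz'); c=dict(intrinsics=f['K'],world_from_camera=f['T']); W=cloud(f['d'],c,True)
print('wrist');tubes(W,0.010)
for n in ['scene','side']:
    print(n); tubes(cloud(np.load(f'pics/{n}0d.npy'),get_calibration(n)),0.010)
# cabinet
def cab(W,name):
    z=W[...,2]; m=np.isfinite(z)&(z>.03)&(z<.25)&(W[...,0]>.25)&(W[...,0]<.75)&(W[...,1]>-.04)&(W[...,1]<.5)
    P=W[m]
    g=lambda yaw:np.array([np.cos(yaw),np.sin(yaw)])
    # door plane ransac via cabinet dirs
    yaw=np.deg2rad(35.3)
    for it in range(4):
        X=g(yaw);Y=np.array([-X[1],X[0]])
        s=P[:,:2]@X; 
        if it==0: k=(P[:,2]>.085)&(P[:,2]<.17)
        else:
            k=np.abs(P@nv-dd)<.004
            k&=(P[:,2]>.06)
        A=P[k]; cen=A.mean(0); u,sv,vt=np.linalg.svd(A-cen,full_matrices=False); nv=vt[2]; nv*=np.sign(nv[2]); dd=nv@cen
        yaw=np.arctan2(-nv[1],-nv[0])
    print(name,'door n',nv.round(4),'elev',np.arccos(nv[2]),'yaw',np.rad2deg(yaw),'rms',sv[2]/np.sqrt(len(A)),len(A))
    return yaw,nv,dd,P,A
for n,WW in [('w',W)]+[(n,cloud(np.load(f'pics/{n}0d.npy'),get_calibration(n))) for n in ['scene','side']]:
    yaw,nv,dd,P,A=cab(WW,n)
    X=np.array([np.cos(yaw),np.sin(yaw)]);Y=np.array([-X[1],X[0]])
    sx=A[:,:2]@X; sy=A[:,:2]@Y
    print(' door sx range',np.percentile(sx,[.2,99.8]),'sy',np.percentile(sy,[.2,99.8]))
    hh=P@nv-dd; b=(hh>.022)&(hh<.06)&(P[:,2]<.16)&(P[:,:2]@Y>np.percentile(sy,10))&(P[:,:2]@Y<np.percentile(sy,90)); B=P[b]
    if len(B)>20: 
        print(' bar n',len(B),'mean',B.mean(0).round(4),'h',hh[b].mean(), np.percentile(hh[b],95),'sx',np.median(B[:,:2]@X),'sy rng',np.percentile(B[:,:2]@Y,[1,99]), 'pca yaw',end=' ')
        q=B[:,:2]-B[:,:2].mean(0);e,V=np.linalg.eigh(q.T@q); print(np.rad2deg(np.arctan2(-V[0,1],V[1,1])))
E
```

```text
wrist
px 208.0 48.0 n 522 c 304.8 -247.8 ang 110.4 pca 104.2 LxW 66.7 31.7 ztop [38.1 47.3 48.7]
px 305.0 126.0 n 840 c 446.0 -98.6 ang 28.3 pca 27.80000000000001 LxW 102.0 30.6 ztop [21.6 25.5 26.4]
px 206.0 128.0 n 1094 c 445.0 -266.5 ang 29.0 pca 29.400000000000006 LxW 106.5 38.6 ztop [29.3 33.6 34.5]
px 217.0 210.0 n 1667 c 587.0 -254.6 ang 41.7 pca 41.80000000000001 LxW 114.8 55.8 ztop [41.8 47.1 48.2]
px 299.0 222.0 n 1476 c 606.8 -111.2 ang 159.7 pca 159.3 LxW 111.5 48.3 ztop [36.3 41.1 42.5]
px 328.0 278.0 n 1515 c 707.9 -61.5 ang 89.8 pca 89.9 LxW 102.2 83.6 ztop [26.8 43.5 45. ]
px 254.0 282.0 n 834 c 729.6 -196.8 ang 87.9 pca 82.4 LxW 100.6 41.6 ztop [17.5 20.  20.7]
scene
px 310.0 186.0 n 146 c 302.1 -245.9 ang 118.5 pca 101.2 LxW 73.9 37.3 ztop [31.2 43.9 45.6]
px 356.0 212.0 n 147 c 450.6 -97.0 ang 30.0 pca 28.19999999999999 LxW 106.5 28.1 ztop [19.  24.1 25.4]
px 310.0 215.0 n 227 c 449.0 -264.5 ang 29.7 pca 31.5 LxW 115.7 37.3 ztop [25.9 32.1 34.7]
px 317.0 245.0 n 438 c 592.3 -253.0 ang 41.8 pca 43.099999999999994 LxW 116.8 55.1 ztop [38.5 45.  47.5]
px 359.0 246.0 n
[... 1006 characters left out ...]
7065
scene door n [-0.1409 -0.1066  0.9843] elev 0.17766726882871683 yaw 37.115319725653535 rms 0.0022903651535211133 498
 door sx range [0.45086834 0.64700929] sy [-0.36628944  0.08127893]
 bar n 325 mean [0.5312 0.1918 0.1513] h 0.025296124995044477 0.029321062606930178 sx 0.5582857997887084 sy rng [-0.32429868  0.01568592] pca yaw 39.62000245876708
side door n [-0.3656 -0.2758  0.889 ] elev 0.47572175002612627 yaw 37.03050192312663 rms 0.0020793947655367412 1634
 door sx range [0.40626147 0.63701767] sy [-0.34237293  0.08094453]
 bar n 63 mean [0.4203 0.1661 0.1301] h 0.03732174603721478 0.044636025887240284 sx 0.43565380917676294 sy rng [-0.18694211 -0.05396583] pca yaw 35.64190935494745
```

```bash
cat >> lib.py <<'E'
YAW=np.deg2rad(35.35)
CX=np.array([np.cos(YAW),np.sin(YAW),0]);CY=np.array([-np.sin(YAW),np.cos(YAW),0]);CZ=np.array([0,0,1.])
C0=CX*.5318+CY*(-.105)
def cabp(x,y,z): return C0+CX*x+CY*y+CZ*z
def pdir(deg): # direction in the cabinet's x-z plane
    t=np.deg2rad(deg); return CX*np.cos(t)+CZ*np.sin(t)
def barpose(th,hand,js=1,back=0.):
    """TCP pose gripping bar at door angle th; hand=elevation angle (deg) of the hand's direction seen from the bar"""
    d=210.7-np.rad2deg(th); n=d-90
    bar=cabp(.080,0,.175)+pdir(d)*.168+pdir(n)*.047
    a=-pdir(hand)
    return bar+a*(.019-back), tool(a,js*pdir(hand-90))
def qpath(poses,q0=None):
    pass
E
python3 - <<'E' 2>/dev/null
from lib import *
print(barpose(0,118)[0]-.019*-pdir(118))
for js in (1,-1):
    for th,h in [(0,118),(.5,112),(1,100),(1.5,88),(1.95,78)]:
        p,r=barpose(th,h,js); q=inverse_kinematics(p,r); print(js,th,p.round(3),None if q is None else q.round(2))
E
```

```text
[0.42236013 0.17086697 0.12964185]
1 0 [0.43  0.176 0.113] [ 0.02 -0.43  2.43  0.39  0.76 -0.83]
1 0.5 [0.427 0.174 0.198] [ 0.07 -0.49  2.27  0.23  1.04 -0.63]
1 1 [0.457 0.195 0.274] [ 0.2  -0.26  1.93  0.07  1.31 -0.43]
1 1.5 [0.513 0.235 0.321] [ 0.3   0.06  1.54 -0.01  1.58 -0.32]
1 1.95 [0.573 0.278 0.33 ] [ 0.36  0.38  1.16 -0.06  1.8  -0.27]
-1 0 [0.43  0.176 0.113] [ 0.02 -0.43  2.43  0.39  0.76  2.31]
-1 0.5 [0.427 0.174 0.198] [ 0.07 -0.49  2.27  0.23  1.04  2.51]
-1 1 [0.457 0.195 0.274] None
-1 1.5 [0.513 0.235 0.321] None
-1 1.95 [0.573 0.278 0.33 ] None
```

```bash
python3 - <<'E' 2>/dev/null
from lib import *
gripper_to(0.045)
p,r=barpose(0,115,1,back=.10); movep(p,r)
o=observe();print(o['time_s'],o['eef_pos'],p)
snap('wrist','w2'); snap('side','s2')
E
```

```text
4.7667 [0.39539017 0.15077973 0.20438882] [0.39443932 0.15106133 0.20305278]
```

View pics/w2.png

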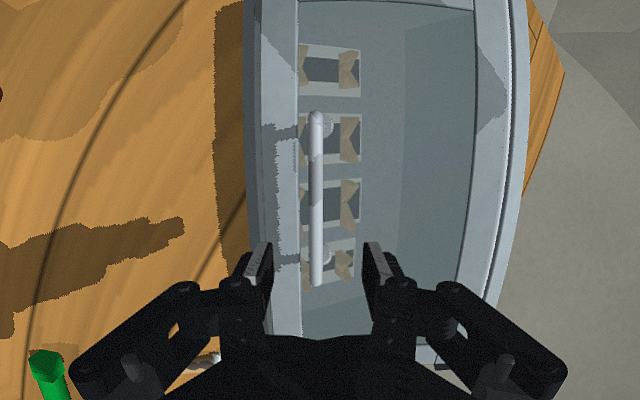

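View pics/s2.png

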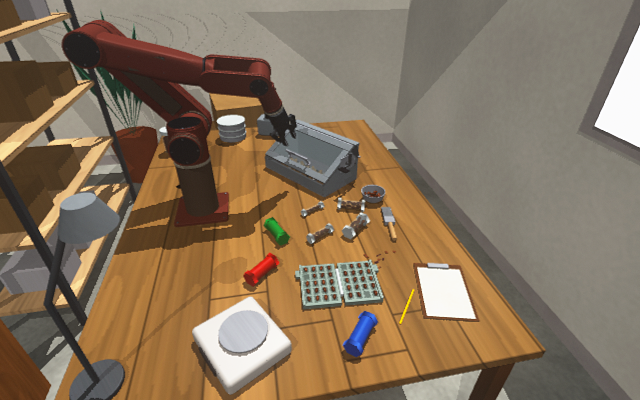

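```bash
python3 - <<'E' 2>/dev/null
from lib import *
p,r=barpose(0,115,1); print(move_l(p,feed=.08,rotation=r,max_force=8))
o=observe();print(o['time_s'],o['eef_pos'],p,o['ft_force'])
gripper_to(0.0,20); o=observe();print(o['opening'],o['ft_force'],o['time_s'])
snap('wrist','w3')
E
```

```text
False
6.2667 [0.42923312 0.17548865 0.11295468] [0.42890946 0.17551274 0.112422  ] [ 0.02416575 -0.1650364  -0.19355019]
0.010406688431797893 [-5.20038275 -5.13416349  4.30430161] 6.6667
```

View pics/w3.png

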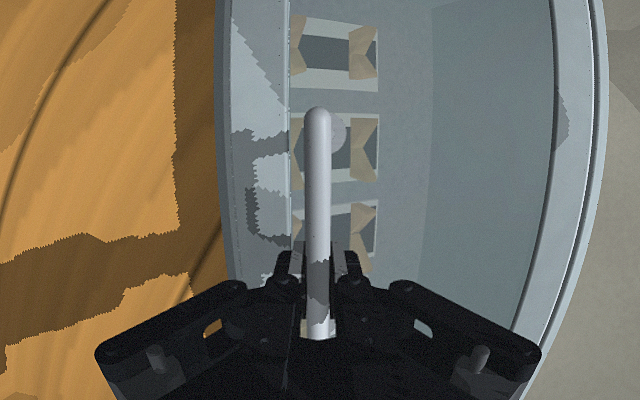

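```bash
python3 - <<'E' 2>/dev/null
from lib import *
for th in np.arange(.15,1.36,.15):
    p,r=barpose(th,np.interp(th,[0,1.95],[115,78])); s=move_l(p,feed=.09,rotation=r,max_force=30)
    o=observe();print(round(th,2),s,o['time_s'],(o['eef_pos']-p).round(4),o['ft_force'].round(1),round(o['opening'],4))
    if s: break
snap('wrist','w4');snap('side','s4');snap('scene','c4')
E
```

```text
0.15 False 7.1583 [-0.0004 -0.0005 -0.0007] [ 1.  -4.2 -3.8] 0.01
0.3 False 7.5917 [-0.0007 -0.0006 -0.0009] [-1.4 -6.  -4.4] 0.0102
0.45 False 8.025 [-0.0011 -0.0009 -0.0012] [-3.1 -7.  -2.6] 0.0102
0.6 False 8.4583 [-0.0017 -0.0013 -0.0014] [-6.6 -9.8 -0.6] 0.0105
0.75 False 8.8917 [-0.0023 -0.0017 -0.0011] [-12.4 -11.5   3.9] 0.0098
0.9 False 9.325 [-0.0024 -0.0018 -0.    ] [-16.1 -13.6   8.5] 0.0099
1.05 False 9.7583 [-0.0017 -0.0013  0.0019] [-17.6 -11.8  14.9] 0.0102
1.2 False 10.1917 [-0.0007 -0.0006  0.0032] [-13.3  -9.2  17.2] 0.0097
1.35 False 10.625 [ 0.0001 -0.0001  0.0037] [-10.5  -6.3  16. ] 0.0099
```

View pics/s4.png

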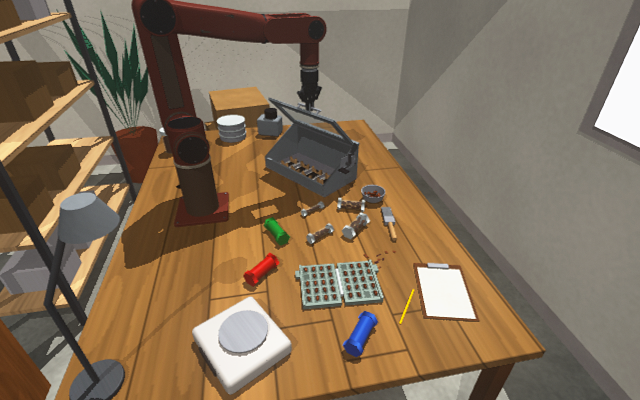

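View pics/w4.png

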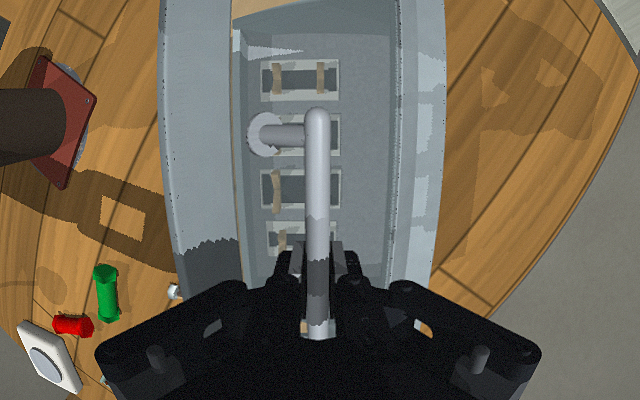

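```bash
python3 - <<'E' 2>/dev/null
from lib import *
gripper_to(0.015); o=observe(); print(o['ft_force'].round(1),o['opening'])
for th in [1.45,1.55,1.65,1.75,1.85,1.92]:
    p,r=barpose(th,np.interp(th,[0,1.95],[115,78])); s=move_l(p,feed=.06,rotation=r,max_force=25)
    o=observe();print(round(th,2),s,o['time_s'],(o['eef_pos']-p).round(4),'cabx %.1f y %.1f z %.1f'%(o['ft_force']@CX,o['ft_force']@CY,o['ft_force'][2]),round(o['opening'],4))
    if s: break
snap('wrist','w5');snap('side','s5');snap('scene','c5')
E
```

```text
[-3.5 -2.7  3.5] 0.01481231411316475
1.45 False 11.4333 [0.     0.0004 0.0005] cabx -4.3 y -0.0 z 3.7 0.0153
1.55 False 11.8667 [ 0.      0.0002 -0.0002] cabx -1.8 y 0.4 z 2.6 0.0149
1.65 False 12.3 [ 0.0002  0.0002 -0.0004] cabx -0.7 y 0.5 z 1.5 0.015
1.75 False 12.7333 [ 0.0002  0.0001 -0.0003] cabx -0.6 y -0.8 z -0.4 0.0147
1.85 False 13.1667 [ 0.0002  0.0001 -0.0003] cabx 0.1 y -0.2 z 0.5 0.0151
1.92 False 13.5167 [ 0.      0.     -0.0003] cabx 0.3 y -0.3 z -0.5 0.0154
```

View pics/s5.png

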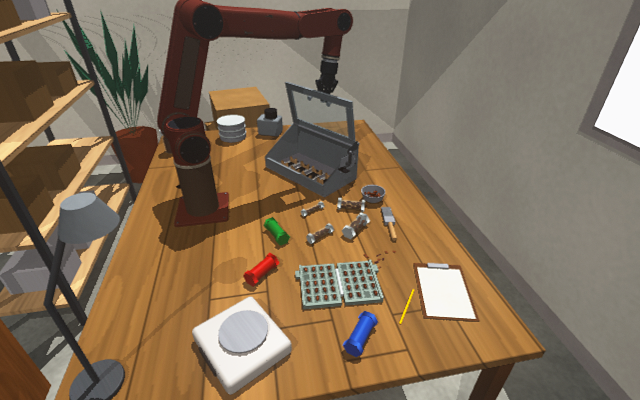

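View pics/w5.png

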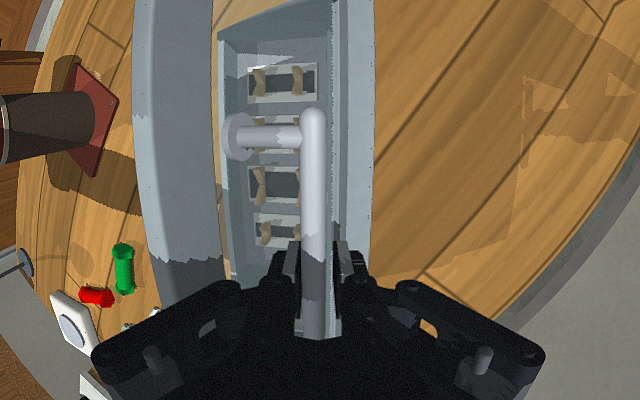

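```bash
python3 - <<'E' 2>/dev/null
from lib import *
for th in [1.95,1.97,1.99,2.01,2.03]:
    p,r=barpose(th,78); s=move_l(p,feed=.03,rotation=r,max_force=16)
    o=observe();print(round(th,2),s,o['time_s'],(o['eef_pos']-p).round(4),'cabx %.1f y %.1f z %.1f'%(o['ft_force']@CX,o['ft_force']@CY,o['ft_force'][2]),round(o['opening'],4))
    if s or o['ft_force']@CX<-14: break
E
```

```text
1.95 False 13.9833 [ 0.0002  0.0002 -0.0001] cabx -0.4 y 0.3 z -0.2 0.0149
1.97 False 14.25 [0.0002 0.0001 0.    ] cabx -1.0 y 0.9 z 0.6 0.0151
1.99 True 14.4583 [-0.0029 -0.002  -0.    ] cabx -2.9 y -1.0 z 2.0 0.0147
```

```bash
python3 - <<'E' 2>/dev/null
from lib import *
def rep(s):
    o=observe();print(s,o['time_s'],'cabx %.1f y %.1f z %.1f'%(o['ft_force']@CX,o['ft_force']@CY,o['ft_force'][2]),round(o['opening'],4))
p,r=barpose(1.98,78); print(move_l(p,feed=.02,rotation=r,max_force=20)); rep('push')
p,r=barpose(1.885,78); print(move_l(p,feed=.03,rotation=r,max_force=10)); rep('back')
gripper_to(.026); rep('open'); hold(.3)
p,r=barpose(1.885,78,back=.10); print(move_l(p,feed=.1,rotation=r,max_force=8)); rep('retreat')
snap('side','s6');snap('wrist','w6')
E
```

```text
False
push 14.7083 cabx -7.9 y -0.6 z 1.0 0.0152
False
back 15.4083 cabx -0.1 y -0.1 z -0.6 0.015
open 15.675 cabx -0.2 y -0.7 z -0.1 0.026
False
retreat 17.125 cabx -0.4 y 0.4 z 0.2 0.0261
```

View pics/s6.png

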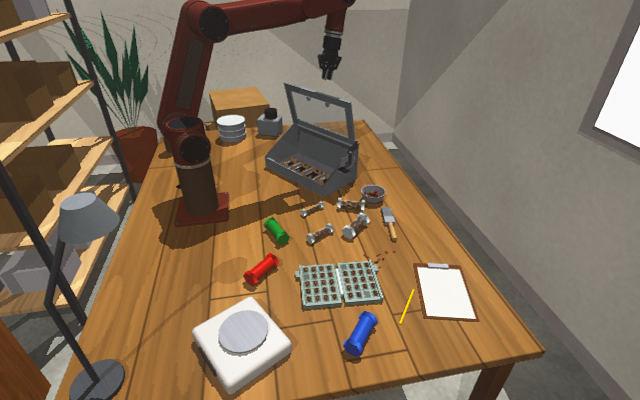

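View pics/w6.png

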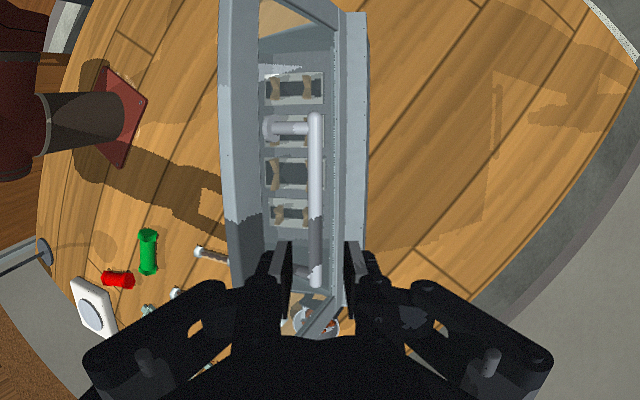

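```bash
cat >> lib.py <<'E'
TILT=15.
def seatpose(yc,z,js=1,x=-.030,tilt=TILT):
    """TCP pose with the grasp point at cabinet (x,yc,z), hand leaning tilt deg to the front"""
    a=-pdir(90+tilt); return cabp(x,yc,z)+a*.019, tool(a,js*CY)
E
python3 - <<'E' 2>/dev/null
from lib import *
for js in (1,-1):
  for y in (-.12,.12):
    for z in (.042,.12,.25):
        p,r=seatpose(y,z,js); q=inverse_kinematics(p,r); print(js,y,z,p.round(3),None if q is None else q.round(2))
for js in (1,-1):
    p,r=seatpose(0,.36,js,x=-.10,tilt=10);q=inverse_kinematics(p,r);print(p,None if q is None else q.round(2))
E
```

```text
1 -0.12 0.042 [0.543 0.11  0.024] [-0.04  0.16  2.06  0.24  0.73 -2.39]
1 -0.12 0.12 [0.543 0.11  0.102] [-0.04  0.02  2.03  0.2   0.89 -2.34]
1 -0.12 0.25 [0.543 0.11  0.232] [-0.04 -0.13  1.91  0.17  1.16 -2.28]
1 0.12 0.042 [0.405 0.305 0.024] [ 0.46  0.03  2.2   0.06  0.65 -1.77]
1 0.12 0.12 [0.405 0.305 0.102] [ 0.46 -0.12  2.17  0.05  0.84 -1.75]
1 0.12 0.25 [0.405 0.305 0.232] [ 0.46 -0.28  2.04  0.04  1.13 -1.74]
-1 -0.12 0.042 [0.543 0.11  0.024] [-0.04  0.16  2.06  0.24  0.73  0.75]
-1 -0.12 0.12 [0.543 0.11  0.102] [-0.04  0.02  2.03  0.2   0.89  0.8 ]
-1 -0.12 0.25 [0.543 0.11  0.232] [-0.04 -0.13  1.91  0.17  1.16  0.86]
-1 0.12 0.042 [0.405 0.305 0.024] [0.46 0.03 2.2  0.06 0.65 1.37]
-1 0.12 0.12 [0.405 0.305 0.102] [ 0.46 -0.12  2.17  0.05  0.84  1.39]
-1 0.12 0.25 [0.405 0.305 0.232] [ 0.46 -0.28  2.04  0.04  1.13  1.4 ]
[0.41563117 0.16609378 0.34128865] [ 0.14 -0.42  1.92  0.08  1.48 -2.05]
[0.41563117 0.16609378 0.34128865] [ 0.14 -0.42  1.92  0.08  1.48  1.1 ]
```

```bash
python3 - <<'E' 2>/dev/null
from lib import *
p,r=barpose(1.885,78,back=.10); move_l(p+np.array([0,0,.08]),feed=.25)
p2,r2=seatpose(0,.50,1,x=-.05,tilt=10); movep(p2,r2)
p2,r2=seatpose(0,.33,1,x=-.10,tilt=0); movep(p2,r2)
hold(.3)
p,d,c=snap('wrist','w7'); np.savez('pics/w7.npz',p=p,d=d,T=c['world_from_camera'],K=c['intrinsics'])
print(observe()['time_s']); snap('side','s7')
E
```

```text
20.275
```

View pics/w7.png

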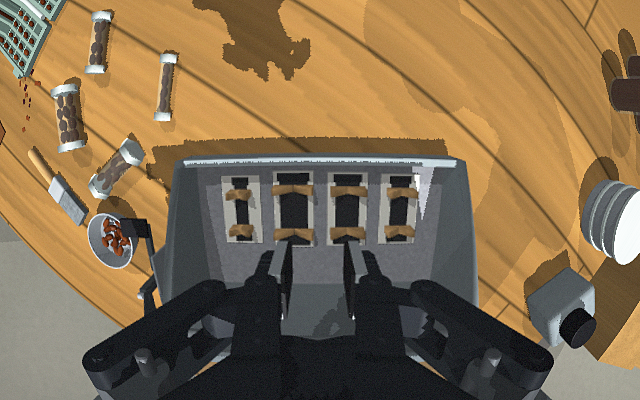

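View pics/s7.png

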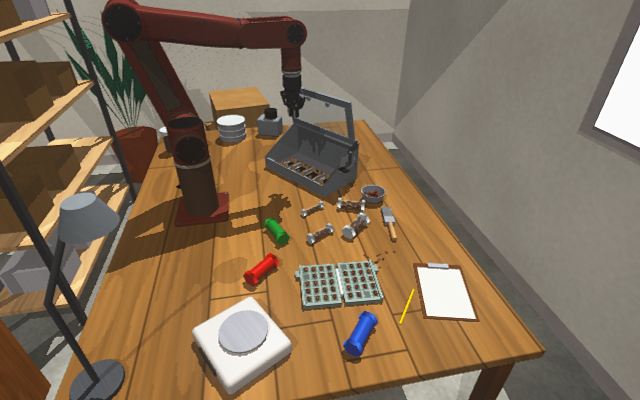

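```bash
python3 - <<'E' 2>/dev/null
from lib import *
f=np.load('pics/w7.npz'); p=f['p']; c=dict(intrinsics=f['K'],world_from_camera=f['T']); W=cloud(f['d'],c,True)
Q=W-C0; L=np.stack([Q@CX,Q@CY,W[...,2]],-1)
cv2.imwrite('pics/w7c.png',cv2.resize(p[150:290,190:450,::-1],None,fx=3,fy=3,interpolation=cv2.INTER_CUBIC))
hsv=cv2.cvtColor(p,cv2.COLOR_RGB2HSV)
inb=(np.abs(L[...,1])<.18)&(L[...,0]>-.1)&(L[...,0]<.03)
# wood saddles
wood=inb&(hsv[...,1]>70)&(hsv[...,0]<30)&(L[...,2]>.02)
lab,n=ndimage.label(wood,np.ones((3,3)))
for i in range(1,n+1):
    k=lab==i
    if k.sum()<25: continue
    v,u=np.nonzero(k); print('wood px',u.mean().round(),v.mean().round(),k.sum(),'x %.1f y %.1f z90 %.1f'%tuple(1000*np.array([np.median(L[k][:,0]),(np.percentile(L[k][:,1],2)+np.percentile(L[k][:,1],98))/2,np.percentile(L[k][:,2],95)])))
g=p.astype(int).max(-1)
dark=inb&(g<60)&(L[...,2]<.03); 
lab,n=ndimage.label(dark,np.ones((3,3)))
for i in range(1,n+1):
    k=lab==i
    if k.sum()<60: continue
    v,u=np.nonzero(k); print('dark px',u.mean().round(),v.mean().round(),k.sum(),'y c %.1f w %.1f'%(1000*L[k][:,1].mean(),1000*(np.percentile(L[k][:,1],97)-np.percentile(L[k][:,1],3))),'z',np.median(L[k][:,2]))
# width at cabinet x ~ -0.045..-.015
for yc in (-.12,-.04,.04,.12):
    m=dark&(np.abs(L[...,1]-yc)<.04)&(np.abs(L[...,0]+.04)<.012)
    print(yc,m.sum(), 1000*np.percentile(L[m][:,1],[2,98]))
# end panels / sill
print('floor z',np.nanmedian(L[...,2][inb&(L[...,2]<.02)]))
sill=(np.abs(L[...,2]-.055)<.006)&(L[...,0]<-.09)&(L[...,0]>-.13)&(np.abs(L[...,1])<.18); print('sill x',np.percentile(L[sill][:,0],[2,50,98]))
E
```

```text
wood px 279.0 190.0 139 x -66.0 y -54.8 z90 37.5
wood px 306.0 190.0 127 x -65.8 y -18.2 z90 38.1
wood px 338.0 191.0 134 x -64.4 y 28.8 z90 37.9
wood px 359.0 191.0 141 x -64.0 y 57.6 z90 37.8
wood px 402.0 193.0 240 x -62.1 y 122.2 z90 38.9
wood px 238.0 195.0 209 x -60.1 y -115.9 z90 40.0
wood px 240.0 231.0 216 x -5.0 y -115.9 z90 39.8
wood px 399.0 231.0 261 x -2.8 y 122.6 z90 39.0
wood px 336.0 233.0 129 x -0.7 y 28.6 z90 38.3
wood px 358.0 233.0 127 x -0.5 y 58.2 z90 38.3
wood px 280.0 234.0 129 x 1.6 y -55.2 z90 37.6
wood px 307.0 234.0 120 x 1.4 y -17.7 z90 37.3
dark px 293.0 178.0 359 y c -36.8 w 42.5 z 0.012234086765332441
dark px 347.0 179.0 300 y c 42.9 w 36.8 z 0.012199280716360228
dark px 400.0 181.0 218 y c 123.0 w 29.7 z 0.012209733762079067
dark px 240.0 183.0 156 y c -116.3 w 22.0 z 0.012313162904576513
dark px 294.0 210.0 931 y c -36.2 w 37.9 z 0.012101907587195426
dark px 347.0 210.0 716 y c 43.7 w 32.3 z 0.012126607176123017
dark px 398.0 211.0 456 y c 123.6 w 25.1 z 0.012151308855820414
dark px 242.0 211.0 278 y c -116.5 w 17.6 z 0.012193613353318589
dark px 296.0 240.0 169 y c -33.2 w 37.2 z 0.01211881401049375
dark px 397.0 238.0 95 y c 125.0 w 29.6 z 0.01216286609953432
dark px 243.0 238.0 72 y c -117.3 w 23.0 z 0.012089380105655162
dark px 345.0 239.0 137 y c 41.9 w 35.8 z 0.01236172964210569
-0.12 140 [-125.57798898 -107.40076659]
-0.04 424 [-55.44684718 -16.09664414]
0.04 359 [27.14708454 60.29048348]
0.12 236 [110.84402161 136.14809   ]
floor z 0.010741228996374308
sill x [-0.11590903 -0.1106755  -0.1053989 ]
```

View pics/w7c.png

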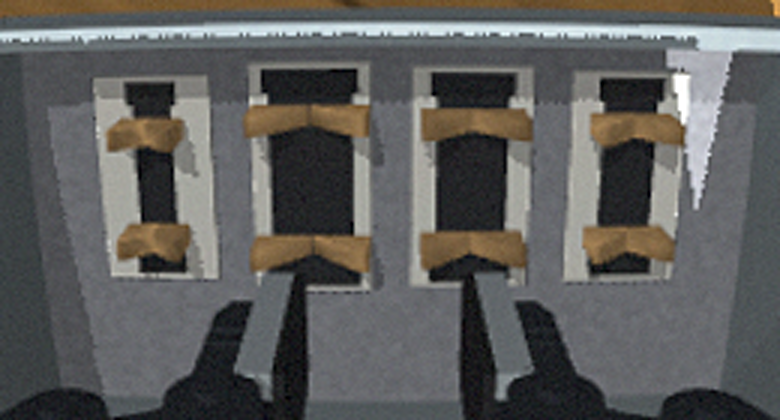

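```bash
sed -i 's/C0=CX\*.5318+CY\*(-.105)/C0=CX*.5308+CY*(-.1016)/' lib.py; cat >> lib.py <<'E'
SEAT={20:-.12,42:-.04,36:.04,28:.12}
HC={20:.013,28:.017,36:.021,42:.024}; LEN={20:102,28:106,36:110,42:114}
PZ={20:.004,28:.003,36:.003,42:.004}
LOOK=((0.48,-.15,.37),tool((0,0,-1),(0,1,0)))
def rep(s):
    o=observe();print(s,'t %.2f'%o['time_s'],o['eef_pos'].round(4),'F',o['ft_force'].round(1),'open %.4f'%o['opening'],flush=True);return o
def find(size,tag=None):
    p,d,c=snap('wrist',tag); L=tubes(cloud(d,c,True),.010,verbose=False)
    best=[t for t in L if abs(t[3]-LEN[size])<6 and abs(t[5]-2*HC[size])<.004]
    for t in L: print('   seen',np.round(t,4))
    return best
def pickgeom(t,size,js=-1,tilt=TILT):
    e=np.array([np.cos(t[2]),np.sin(t[2]),0]); 
    if e[0]<0: e=-e
    th=np.deg2rad(tilt); hand=-e*np.sin(th)+CZ*np.cos(th); a=-hand
    r=tool(a,js*np.cross(CZ,e)); R=Rn.from_euler('xyz',r).as_matrix()
    c=np.array([t[0],t[1],HC[size]])
    # TCP on the hand line through the tube centre, at the height PZ
    tcp=c+a*((HC[size]-PZ[size])/np.cos(th))
    return tcp,r,R.T@(c-tcp)
def placegeom(size,off,js=-1,tilt=TILT,dz=0,dx=0,dy=0):
    a=-pdir(90+tilt); r=tool(a,js*CY); R=Rn.from_euler('xyz',r).as_matrix()
    return cabp(-.030+dx,SEAT[size]+dy,.042+dz)-R@off, r
E
python3 - <<'E' 2>/dev/null
from lib import *
T={20:(.446,-.0986,np.deg2rad(28)),28:(.445,-.2665,np.deg2rad(29.2)),42:(.587,-.2546,np.deg2rad(41.7)),36:(.6068,-.1112,np.deg2rad(159.5))}
for s,t in T.items():
  for js in (-1,1):
    p,r,off=pickgeom(t,s,js); q=inverse_kinematics(p,r); p2,r2=placegeom(s,off,js); q2=inverse_kinematics(p2,r2)
    print(s,js,p.round(4),off.round(4),None if q is None else q.round(2),p2.round(3),None if q2 is None else q2.round(2))
E
```

```text
20 -1 [ 0.4481 -0.0975  0.004 ] [-0.0093  0.     -0.    ] [-0.55  0.02  2.26  0.33  0.76  0.3 ] [0.539 0.11  0.033] [-0.04  0.13  2.07  0.23  0.75  0.76]
20 1 [ 0.4481 -0.0975  0.004 ] [-0.0093 -0.      0.    ] None [0.539 0.11  0.033] [-0.04  0.13  2.07  0.23  0.75 -2.38]
28 -1 [ 0.4483 -0.2647  0.003 ] [-0.0145  0.      0.    ] [-0.85  0.21  2.05  0.34  0.86 -0.01] [0.401 0.307 0.028] [0.47 0.01 2.2  0.06 0.67 1.38]
28 1 [ 0.4483 -0.2647  0.003 ] [-0.0145 -0.     -0.    ] None [0.401 0.307 0.028] [ 0.47  0.01  2.2   0.06  0.67 -1.76]
42 -1 [ 0.591 -0.251  0.004] [-0.0207 -0.      0.    ] [-0.66  0.46  1.71  0.32  0.95 -0.  ] [0.495 0.177 0.022] [0.11 0.08 2.14 0.2  0.69 0.93]
42 1 [ 0.591 -0.251  0.004] [-0.0207  0.     -0.    ] None [0.495 0.177 0.022] [ 0.11  0.08  2.14  0.2   0.69 -2.21]
36 -1 [ 0.6113 -0.1129  0.003 ] [-0.0186 -0.     -0.    ] [-0.3   0.32  1.91 -0.02  0.65  1.64] [0.448 0.242 0.024] [0.28 0.04 2.19 0.14 0.67 1.14]
36 1 [ 0.6113 -0.1129  0.003 ] [-0.0186  0.      0.    ] [-0.3   0.32  1.91 -0.02  0.65 -1.5 ] [0.448 0.242 0.024] [ 0.28  0.04  2.19  0.14  0.67 -2.  ]
```

```bash
cat >> lib.py <<'E'
def pick(size,tag):
    gripper_to(min(.083,size/1000+.034)); movep(*LOOK); hold(.25)
    b=find(size,tag)
    if len(b)!=1: print('NOT FOUND',b); return None
    tcp,r,off=pickgeom(b[0],size); a=Rn.from_euler('xyz',r).as_matrix()[:,0]
    movep(tcp-a*.12,r); s=move_l(tcp-a*.03,feed=.15); s=move_l(tcp,feed=.06,max_force=6); o=rep('down %s'%s)
    R=Rn.from_euler('xyz',r).as_matrix(); c=np.array([b[0][0],b[0][1],HC[size]])
    gripper_to(size/1000-.006,45); o=rep('grip')
    off=R.T@(c-o['eef_pos']); off[1]=0
    move_l(o['eef_pos']+CZ*.05,feed=.1); o=rep('lift')
    return off
E
python3 - <<'E' 2>/dev/null
from lib import *
import json
off=pick(20,'w8'); print(off)
if off is not None: json.dump(list(off),open('off.json','w'))
snap('wrist','w9')
E
```

```text
seen [ 3.02900e-01 -2.50400e-01  2.05750e+00  6.42577e+01  3.22155e+01
  4.88000e-02]
   seen [ 4.450000e-01 -2.663000e-01  5.167000e-01  1.063583e+02  3.860230e+01
  3.450000e-02]
   seen [ 4.467000e-01 -9.900000e-02  4.901000e-01  1.026968e+02  2.957900e+01
  2.630000e-02]
   seen [ 5.862000e-01 -2.539000e-01  7.274000e-01  1.149927e+02  5.410510e+01
  4.820000e-02]
   seen [ 6.07300e-01 -1.11400e-01  2.79630e+00  1.11903e+02  4.82739e+01
  4.22000e-02]
   seen [ 7.13700e-01 -8.08000e-02  2.43900e-01  8.67571e+01  6.65905e+01
  4.49000e-02]
   seen [ 7.348000e-01 -2.004000e-01  1.426100e+00  1.071953e+02  4.147530e+01
  2.070000e-02]
down False t 25.68 [ 0.4488 -0.0978  0.0039] F [-0.2  0.1  0.7] open 0.0538
grip t 26.09 [ 0.4493 -0.0982  0.0045] F [-1.6  0.4  4.6] open 0.0186
lift t 26.75 [ 0.4489 -0.098   0.0542] F [-0.5 -0.4 -0.7] open 0.0180
[-0.00886843  0.          0.00034092]
```

View pics/w9.png

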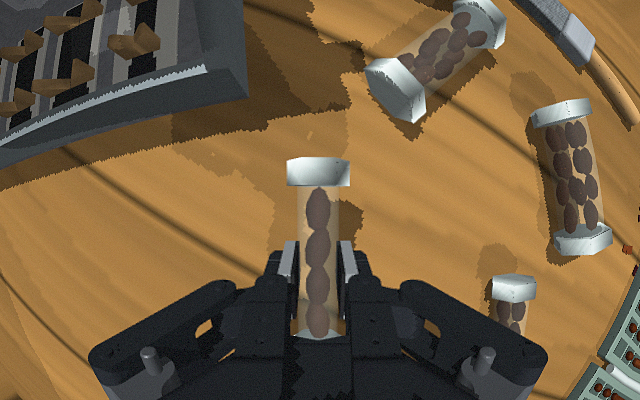

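```bash
cat >> lib.py <<'E'
def go_above(size,off):
    o=observe()
    move_l([o['eef_pos'][0],o['eef_pos'][1],.20],feed=.25)
    p,r=placegeom(size,off,dx=-.12,dz=.20); movep(p,r)
    p,r=placegeom(size,off,dz=.09); move_l(p,feed=.2,rotation=r); rep('above')
def lower(size,off):
    p,r=placegeom(size,off,dz=.012); move_l(p,feed=.08,rotation=r,max_force=8); rep('near')
    p,r=placegeom(size,off,dz=-.003); s=move_l(p,feed=.02,max_force=4); rep('seat %s'%s)
def release(size):
    hold(.2); gripper_to(size/1000+.012); rep('released'); hold(.3)
def leave():
    o=observe(); a=Rn.from_euler('xyz',o['tcp_rot']).as_matrix()[:,0]
    move_l(o['eef_pos']-a*.06,feed=.12,max_force=6); rep('up')
    o=observe(); move_l(o['eef_pos']-CX*.09+CZ*.10,feed=.25); rep('out')
E
python3 - <<'E' 2>/dev/null
from lib import *
import json
off=np.array(json.load(open('off.json'))); go_above(20,off); snap('wrist','w10'); lower(20,off); snap('wrist','w11')
E
```

```text
above t 29.12 [0.5388 0.1098 0.1235] F [-0.1  0.7 -0.9] open 0.0184
near t 30.30 [0.5394 0.1105 0.0462] F [ 0.4 -0.3  0.1] open 0.0185
seat True t 30.89 [0.5388 0.1104 0.0335] F [ 0.9 -1.   3.3] open 0.0185
```

View pics/w10.png

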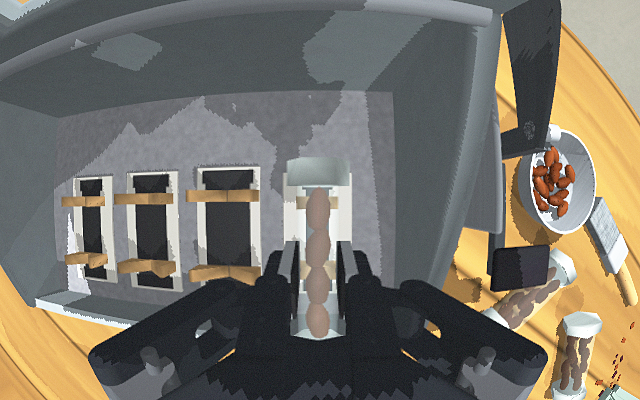

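View pics/w11.png

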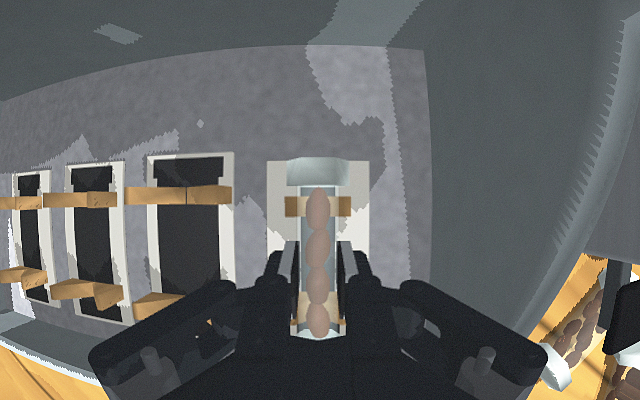

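```bash
python3 - <<'E' 2>/dev/null
from lib import *
release(20); snap('wrist','w12'); leave(); snap('wrist','w13')
E
```

```text
released t 31.43 [0.5373 0.1106 0.0325] F [ 0.2  0.2 -0.4] open 0.0322
up t 32.42 [0.5253 0.1016 0.0908] F [-0.3  0.6  0. ] open 0.0322
out t 33.12 [0.4517 0.0497 0.1897] F [-0.4  0.1  0.2] open 0.0321
```

View pics/w13.png

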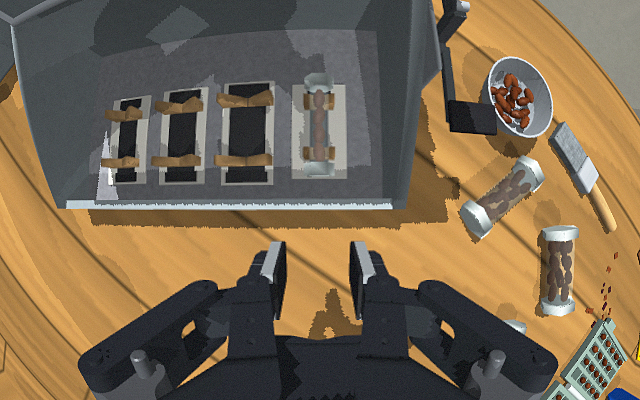

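```bash
cat >> lib.py <<'E'
def cycle(size,n):
    off=pick(size,f'w{n}a')
    if off is None: return
    print('off',off.round(4)); o=observe()
    if o['opening']<size/1000-.005: print('NOT HELD'); return
    snap('wrist',f'w{n}b'); go_above(size,off); lower(size,off)
    p,_=placegeom(size,off); e=observe()['eef_pos']-p; print('seat err',e.round(4))
    import json; json.dump(list(off),open('off.json','w')); snap('wrist',f'w{n}c')
    return abs(e[2])<.004
E
python3 - <<'E' 2>/dev/null
from lib import *
print(cycle(36,20))
E
```

```text
seen [ 3.15200e-01 -2.48700e-01  1.57370e+00  6.90882e+01  3.01868e+01
  4.86000e-02]
   seen [ 4.451000e-01 -2.668000e-01  5.239000e-01  1.067142e+02  3.852700e+01
  3.460000e-02]
   seen [ 5.872000e-01 -2.550000e-01  7.295000e-01  1.148631e+02  5.570570e+01
  4.820000e-02]
   seen [ 6.068000e-01 -1.118000e-01  2.784700e+00  1.119877e+02  4.733680e+01
  4.220000e-02]
   seen [ 7.08300e-01 -6.25000e-02  1.58500e+00  9.87225e+01  8.41319e+01
  4.48000e-02]
   seen [ 7.298000e-01 -2.162000e-01  1.530800e+00  1.387504e+02  4.120280e+01
  2.060000e-02]
down False t 40.69 [ 0.6111 -0.1134  0.0026] F [0.4 0.2 0.2] open 0.0702
grip t 41.10 [ 0.6117 -0.1136  0.0036] F [-1.7  0.5  3.3] open 0.0347
lift t 41.76 [ 0.6114 -0.1135  0.0533] F [-0.6 -0.2 -1.4] open 0.0348
off [-0.0181  0.      0.0006]
above t 44.94 [0.4485 0.2423 0.1148] F [ 0.2  1.1 -0.9] open 0.0350
near t 46.07 [0.449  0.2427 0.0372] F [ 1.1 -0.3 -1.6] open 0.0345
seat True t 46.67 [0.4484 0.2424 0.0245] F [-1.1 -1.4  4.1] open 0.0345
seat err [-0.     -0.0001 -0.0002]
True
```

View pics/w20c.png

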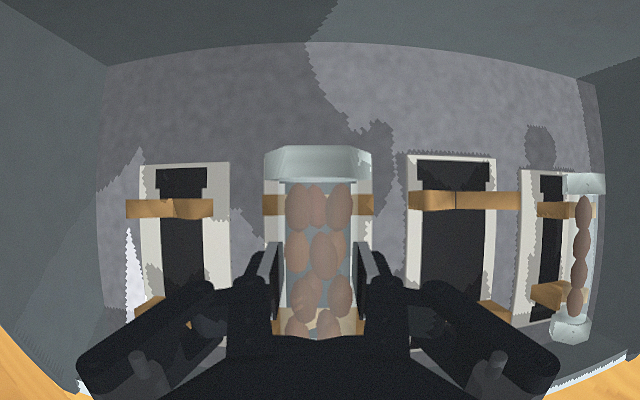

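```bash
cat >> lib.py <<'E'
def checkseats(tag):
    p,d,c=snap('wrist',tag); W=cloud(d,c,True); Q=W-C0; L=np.stack([Q@CX,Q@CY,W[...,2]],-1)
    for s,y in SEAT.items():
        m=(np.abs(L[...,1]-y)<.036)&(L[...,2]>.03)&(L[...,2]<.085)&(np.abs(L[...,0]+.03)<.07)
        hsv=cv2.cvtColor(p,cv2.COLOR_RGB2HSV)
        # caps: beyond the saddles
        r=LEN[s]/2000
        for nm,x0,x1 in [('front',-.03-r-.008,-.03-r+.014),('back',-.03+r-.014,-.03+r+.008)]:
            k=m&(L[...,0]>x0)&(L[...,0]<x1)
            if k.sum()<15: print(s,nm,'few',k.sum()); continue
            P=L[k]; print(s,nm,k.sum(),'y %.1f x %.1f..%.1f ztop %.1f (want y %.0f x %.0f/%.0f ztop %.1f)'%(1000*np.median(P[:,1]),1000*np.percentile(P[:,0],3),1000*np.percentile(P[:,0],97),1000*np.percentile(P[:,2],95),1000*y,-30-1000*r,-30+1000*r,42+1000*HC[s]))
E
python3 - <<'E' 2>/dev/null
from lib import *
release(36); leave(); hold(.2); checkseats('w21')
E
```

```text
released t 47.20 [0.447  0.2422 0.0234] F [-0.1  0.1  0.2] open 0.0479
up t 48.15 [0.4348 0.2332 0.0816] F [ 0.1  0.5 -0.3] open 0.0477
out t 48.84 [0.3614 0.1812 0.1807] F [ 0.4 -0.4 -0.4] open 0.0479
20 front 361 y -114.5 x -81.8..-67.5 ztop 55.6 (want y -120 x -81/21 ztop 55.0)
20 back 336 y -113.7 x 7.6..20.2 ztop 55.5 (want y -120 x -81/21 ztop 55.0)
42 front few 0
42 back few 0
36 front 771 y 39.9 x -84.4..-72.0 ztop 63.5 (want y 40 x -85/25 ztop 63.0)
36 back 776 y 40.7 x 11.7..25.6 ztop 63.4 (want y 40 x -85/25 ztop 63.0)
28 front few 0
28 back few 0
```

View pics/w21.png

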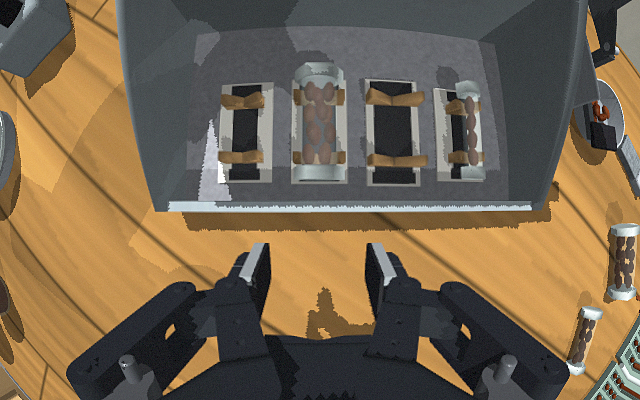

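```bash
python3 - <<'E' 2>/dev/null
from lib import *
print(cycle(42,30))
E
```

```text
seen [ 3.02600e-01 -2.50200e-01  2.05110e+00  6.57000e+01  3.12788e+01
  4.89000e-02]
   seen [ 4.452000e-01 -2.666000e-01  5.209000e-01  1.065396e+02  3.794410e+01
  3.460000e-02]
   seen [ 5.872000e-01 -2.549000e-01  7.270000e-01  1.149052e+02  5.650250e+01
  4.830000e-02]
   seen [ 7.080000e-01 -6.170000e-02  1.571800e+00  1.032645e+02  8.399480e+01
  4.490000e-02]
   seen [ 7.291000e-01 -2.209000e-01  1.549400e+00  1.482637e+02  4.167460e+01
  2.060000e-02]
down False t 55.60 [ 0.5911 -0.2512  0.0037] F [ 1.   0.1 -0.4] open 0.0758
grip t 56.01 [ 0.5916 -0.2517  0.0047] F [-1.3 -0.5  2.6] open 0.0409
lift t 56.67 [ 0.5915 -0.2517  0.0548] F [-0.   0.1 -1.4] open 0.0407
off [-0.0201  0.      0.0002]
above t 59.93 [0.4949 0.177  0.1128] F [-0.1 -0.  -1.1] open 0.0408
near t 61.06 [0.4954 0.1774 0.0353] F [-0.9  0.2 -0.6] open 0.0408
seat True t 61.66 [0.4948 0.1772 0.0225] F [-0.3 -0.6  3.9] open 0.0408
seat err [ 0.     -0.0001 -0.0001]
True
```

View pics/w30c.png

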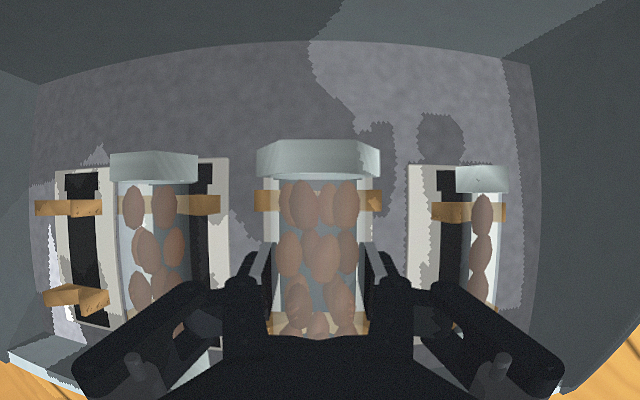

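```bash
python3 - <<'E' 2>/dev/null
from lib import *
release(42); leave(); hold(.2); checkseats('w31'); print(cycle(28,40))
E
```

```text
released t 62.19 [0.4931 0.1772 0.0213] F [-0.2  0.3  0.3] open 0.0539
up t 63.14 [0.4811 0.1682 0.0796] F [ 0.   0.7 -0.4] open 0.0538
out t 63.83 [0.4076 0.1162 0.1786] F [0.1 0.7 0.2] open 0.0540
20 front 440 y -116.4 x -81.3..-67.8 ztop 55.5 (want y -120 x -81/21 ztop 55.0)
20 back 415 y -115.9 x 7.6..20.3 ztop 55.4 (want y -120 x -81/21 ztop 55.0)
42 front 986 y -39.6 x -87.2..-73.6 ztop 66.5 (want y -40 x -87/27 ztop 66.0)
42 back 896 y -39.6 x 13.8..27.1 ztop 66.4 (want y -40 x -87/27 ztop 66.0)
36 front 691 y 34.9 x -84.3..-71.5 ztop 63.5 (want y 40 x -85/25 ztop 63.0)
36 back 715 y 34.3 x 11.8..25.3 ztop 63.3 (want y 40 x -85/25 ztop 63.0)
28 front few 0
28 back few 0
   seen [ 3.02300e-01 -2.50400e-01  2.05240e+00  6.56481e+01  3.22666e+01
  4.86000e-02]
   seen [ 4.453000e-01 -2.668000e-01  5.246000e-01  1.065372e+02  3.822700e+01
  3.450000e-02]
   seen [ 7.08300e-01 -6.65000e-02  1.58550e+00  9.04901e+01  8.45379e+01
  4.47000e-02]
   seen [ 7.290000e-01 -2.082000e-01  1.568300e+00  1.225571e+02  4.185190e+01
  2.060000e-02]
down False t 70.25 [ 0.4484 -0.2647  0.0027] F [ 0.4 -0.  -0. ] open 0.0616
grip t 70.66 [ 0.4488 -0.2654  0.0035] F [-0.9  0.   3.8] open 0.0266
lift t 71.32 [ 0.4485 -0.2651  0.0532] F [-0.9  0.4 -1. ] open 0.0265
off [-0.014   0.      0.0002]
above t 74.96 [0.401  0.3066 0.1188] F [-0.3 -0.2  0.4] open 0.0269
near t 76.08 [0.4014 0.3072 0.0412] F [ 0.3  0.5 -0.9] open 0.0268
seat True t 76.67 [0.4009 0.3068 0.0285] F [-0.6 -0.3  3.4] open 0.0265
seat err [-0.     -0.0001 -0.    ]
True
```

View pics/w40c.png

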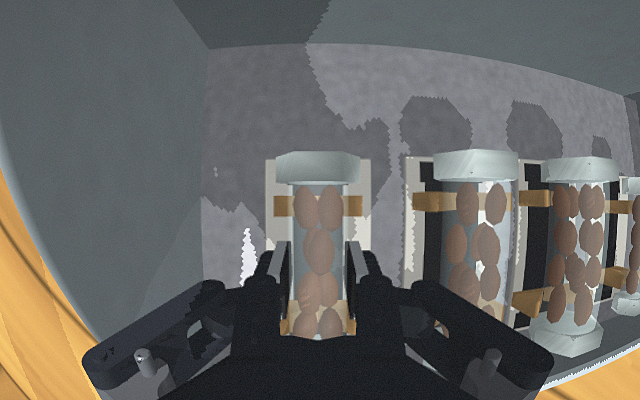

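View pics/w31.png

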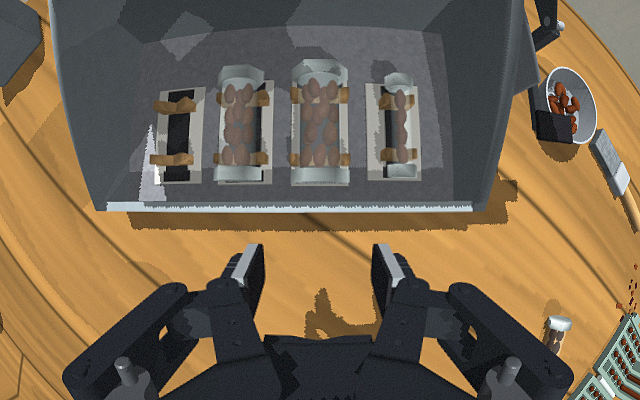

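```bash
python3 - <<'E' 2>/dev/null
from lib import *
release(28); leave(); hold(.2); checkseats('w41')
gripper_to(0)
p,r=seatpose(-.12,.30,-1,x=-.14,tilt=10); movep(p,r); hold(.2); checkseats('w42')
p,d,c=snap('wrist'); np.savez('pics/w42.npz',p=p,d=d,T=c['world_from_camera'],K=c['intrinsics'])
W=cloud(d,c,True);Q=W-C0; L=np.stack([Q@CX,Q@CY,W[...,2]],-1)
m=(L[...,1]<-.212)&(L[...,1]>-.29)&(np.abs(L[...,0]+.04)<.04)&(L[...,2]>.10)&(L[...,2]<.15)
P=L[m]; print('pad',m.sum(),np.percentile(P,[2,50,98],axis=0).round(4)); rep('')
snap('side','s42')
E
```

```text
released t 77.21 [0.3994 0.3062 0.0274] F [-0.2  0.1  0.5] open 0.0398
up t 78.16 [0.3873 0.2975 0.0857] F [-0.1 -0.8 -0.6] open 0.0396
out t 78.85 [0.3139 0.2454 0.1848] F [-0.5 -0.2  0.4] open 0.0401
20 front 295 y -112.5 x -81.7..-67.4 ztop 55.4 (want y -120 x -81/21 ztop 55.0)
20 back 271 y -112.0 x 7.9..20.1 ztop 55.3 (want y -120 x -81/21 ztop 55.0)
42 front 669 y -28.0 x -87.0..-73.7 ztop 66.5 (want y -40 x -87/27 ztop 66.0)
42 back 636 y -27.7 x 13.4..26.4 ztop 66.4 (want y -40 x -87/27 ztop 66.0)
36 front 692 y 45.5 x -84.3..-71.7 ztop 63.6 (want y 40 x -85/25 ztop 63.0)
36 back 699 y 45.5 x 11.6..25.4 ztop 63.5 (want y 40 x -85/25 ztop 63.0)
28 front 640 y 119.7 x -83.5..-69.7 ztop 59.5 (want y 120 x -83/23 ztop 59.0)
28 back 567 y 120.1 x 9.7..22.4 ztop 59.5 (want y 120 x -83/23 ztop 59.0)
20 front 269 y -119.9 x -81.1..-67.4 ztop 56.0 (want y -120 x -81/21 ztop 55.0)
20 back 268 y -119.8 x 7.6..21.0 ztop 55.4 (want y -120 x -81/21 ztop 55.0)
42 front 474 y -45.2 x -86.8..-73.4 ztop 66.6 (want y -40 x -87/27 ztop 66.0)
42 back 486 y -44.9 x 13.6..26.8 ztop 66.5 (want y -40 x -87/27 ztop 66.0)
36 front 339 y 30.8 x -84.1..-71.3 ztop 63.8 (want y 40 x -85/25 ztop 63.0)
36 back 371 y 32.2 x 11.5..25.1 ztop 63.4 (want y 40 x -85/25 ztop 63.0)
28 front 231 y 110.0 x -82.8..-70.0 ztop 59.8 (want y 120 x -83/23 ztop 59.0)
28 back 243 y 110.4 x 9.5..22.3 ztop 59.4 (want y 120 x -83/23 ztop 59.0)
pad 1187 [[-0.0517 -0.2628  0.1183]
 [-0.0365 -0.2358  0.1263]
 [-0.0032 -0.2207  0.1281]]
 t 80.88 [0.4492 0.0482 0.2811] F [0.1 0.5 0.6] open -0.0001
```

View pics/w42.png

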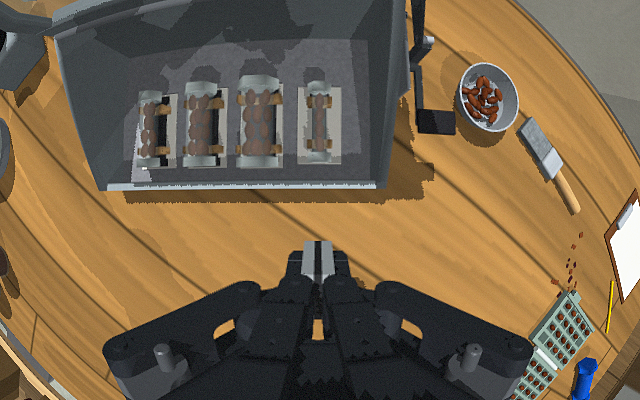

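View pics/s42.png

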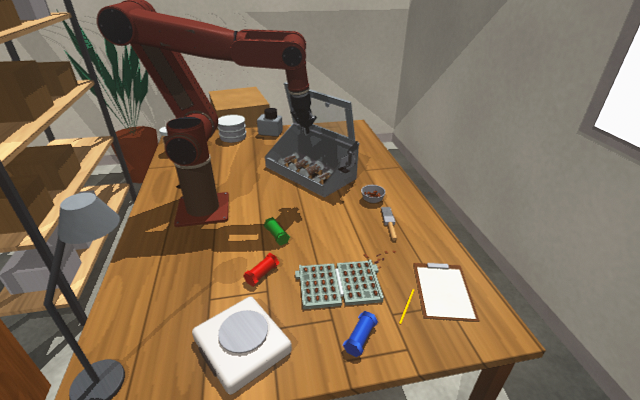

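```bash
python3 - <<'E' 2>/dev/null
from lib import *
for src in ('w42','w7','w1'):
    f=np.load(f'pics/{src}.npz'); c=dict(intrinsics=f['K'],world_from_camera=f['T']); W=cloud(f['d'],c,True); Q=W-C0; L=np.stack([Q@CX,Q@CY,W[...,2]],-1)
    print(src)
    for x0 in np.arange(-.07,.13,.02):
        m=(L[...,0]>x0)&(L[...,0]<x0+.02)&(L[...,1]<-.208)&(L[...,1]>-.29)&(L[...,2]>.05)&(L[...,2]<.45)
        if m.sum()>5: P=L[m]; print(' x%.2f n%d y %s z %s'%(x0,m.sum(),np.percentile(P[:,1],[3,97]).round(3),np.percentile(P[:,2],[3,97]).round(3)))
pad=cabp(-.042,-.250,.127)
for fl,ol in [(15,25),(20,30),(25,35)]:
    hand=CZ-CX*np.tan(np.deg2rad(fl))-CY*np.tan(np.deg2rad(ol)); hand/=np.linalg.norm(hand)
    for nm,j in [('CX',CX),('-CX',-CX),('CY',CY),('-CY',-CY)]:
        r=tool(-hand,j); print(fl,ol,nm,[None if q is None else q.round(2) for q in (inverse_kinematics(pad,r),inverse_kinematics(pad+hand*.12,r),inverse_kinematics(pad-CZ*.022,r))])
print(pad)
E
```

```text
w42
 x-0.07 n96 y [-0.263 -0.222] z [0.124 0.127]
 x-0.05 n742 y [-0.263 -0.221] z [0.122 0.128]
 x-0.03 n273 y [-0.261 -0.22 ] z [0.118 0.127]
 x-0.01 n158 y [-0.228 -0.221] z [0.117 0.125]
 x0.01 n486 y [-0.227 -0.208] z [0.122 0.18 ]
 x0.03 n209 y [-0.222 -0.208] z [0.133 0.191]
 x0.05 n99 y [-0.212 -0.208] z [0.165 0.197]
 x0.07 n8 y [-0.209 -0.208] z [0.154 0.177]
w7
 x-0.07 n74 y [-0.26  -0.223] z [0.123 0.127]
 x-0.05 n421 y [-0.262 -0.221] z [0.12  0.128]
 x-0.03 n149 y [-0.26  -0.221] z [0.117 0.128]
 x-0.01 n61 y [-0.228 -0.22 ] z [0.118 0.125]
 x0.01 n233 y [-0.226 -0.208] z [0.124 0.179]
 x0.03 n127 y [-0.221 -0.208] z [0.144 0.189]
w1
 x-0.07 n68 y [-0.263 -0.223] z [0.123 0.127]
 x-0.05 n403 y [-0.263 -0.222] z [0.125 0.128]
 x-0.03 n118 y [-0.263 -0.221] z [0.122 0.127]
 x-0.01 n74 y [-0.229 -0.209] z [0.098 0.125]
 x0.01 n26 y [-0.228 -0.222] z [0.122 0.125]
15 25 CX [array([-0.38,  0.38,  1.61,  0.44,  1.41, -1.07]), array([-0.46,  0.33,  1.47,  0.42,  1.62, -1.06]), array([-0.38,  0.41,  1.62,  0.44,  1.37, -1.09])]
15 25 -CX [array([-0.38,  0.38,  1.61,  0.44,  1.4
[... 681 characters left out ...]
.43,  0.42,  1.6 ,  0.53,  1.45,  0.28]), array([-0.52,  0.37,  1.46,  0.5 ,  1.65,  0.3 ]), array([-0.43,  0.44,  1.61,  0.53,  1.42,  0.26])]
25 35 CX [array([-0.47,  0.45,  1.6 ,  0.6 ,  1.49, -1.14]), array([-0.57,  0.42,  1.46,  0.57,  1.69, -1.12]), array([-0.47,  0.48,  1.6 ,  0.61,  1.46, -1.16])]
25 35 -CX [array([-0.47,  0.45,  1.6 ,  0.6 ,  1.49,  2.  ]), array([-0.57,  0.42,  1.46,  0.57,  1.69,  2.02]), array([-0.47,  0.48,  1.6 ,  0.61,  1.46,  1.98])]
25 35 CY [None, None, None]
25 35 -CY [array([-0.47,  0.45,  1.6 ,  0.6 ,  1.49,  0.18]), array([-0.57,  0.42,  1.46,  0.57,  1.69,  0.2 ]), array([-0.47,  0.48,  1.6 ,  0.61,  1.46,  0.16])]
[ 0.60210649 -0.00397173  0.127     ]
```

```bash
cat >> lib.py <<'E'
PAD=cabp(-.042,-.248,.127)
HAND=CZ-CX*np.tan(np.deg2rad(20))-CY*np.tan(np.deg2rad(30)); HAND/=np.linalg.norm(HAND)
PR=tool(-HAND,-CX)
E
python3 - <<'E' 2>/dev/null
from lib import *
o=observe(); move_l(o['eef_pos']+np.array([-.03,-.12,.06]),feed=.25)
movep((.50,-.13,.32),PR); movep(PAD+HAND*.10,PR); rep('app')
move_l(PAD+HAND*.025,feed=.1,max_force=5); rep('near'); snap('wrist','w50'); snap('side','s50')
E
```

```text
app t 83.66 [ 0.6039 -0.0588  0.2107] F [0.5 0.1 0.8] open -0.0001
near t 84.56 [ 0.6022 -0.0168  0.1482] F [-0.2  0.1  0.4] open -0.0005
```

View pics/w50.png

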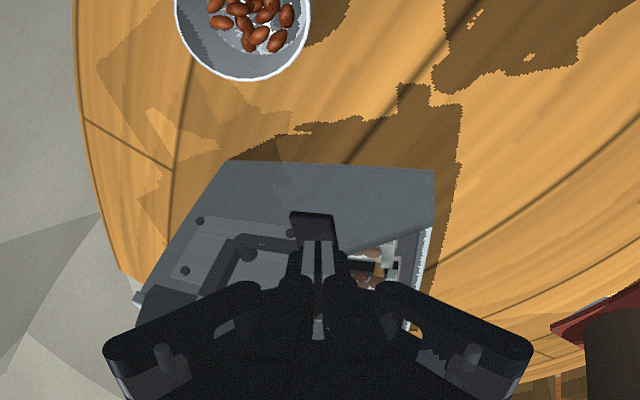

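View pics/s50.png

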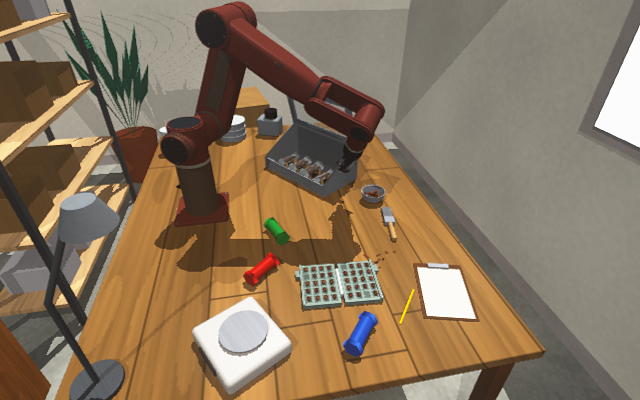

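```bash
python3 - <<'E' 2>/dev/null
from lib import *
for n in ('scene','side'):
    p,d,c=snap(n,'chk_'+n); W=cloud(d,c); Q=W-C0; L=np.stack([Q@CX,Q@CY,W[...,2]],-1)
    red=(p[...,0].astype(int)>p[...,2]+25)&(p[...,0].astype(int)>1.6*p[...,1])&(W[...,2]>.15)
    dark=(p.max(-1)<70)&(W[...,2]>.15)
    for nm,m in (('red',red),('dark',dark)):
        k=m&(np.abs(L[...,1])<.23)&(L[...,0]<.2)&(L[...,0]>-.35); P=L[k]
        rad=np.hypot(P[:,0]-.08,P[:,2]-.175)
        print(n,nm,k.sum(),'min rad',rad.min() if len(rad) else None, P[rad.argsort()[:5]].round(3).tolist() if len(rad) else '')
E
```

```text
scene red 3410 min rad 0.4014008309234199 [[-0.309, 0.157, 0.274], [-0.307, 0.158, 0.284], [-0.296, 0.136, 0.326], [-0.306, 0.149, 0.298], [-0.309, 0.154, 0.289]]
scene dark 3294 min rad 0.002008350164926319 [[0.078, -0.213, 0.174], [0.079, -0.21, 0.177], [0.082, -0.213, 0.177], [0.083, -0.214, 0.175], [0.083, -0.21, 0.176]]
side red 1996 min rad 0.16124232420945384 [[0.043, -0.2, 0.332], [0.045, -0.187, 0.333], [-0.311, 0.154, 0.288], [-0.318, 0.154, 0.281], [-0.314, 0.149, 0.294]]
side dark 1934 min rad 0.0006224910589059889 [[0.079, -0.033, 0.175], [0.08, -0.119, 0.177], [0.08, -0.007, 0.177], [0.078, 0.135, 0.177], [0.078, 0.012, 0.177]]
```

View pics/chk_scene.png

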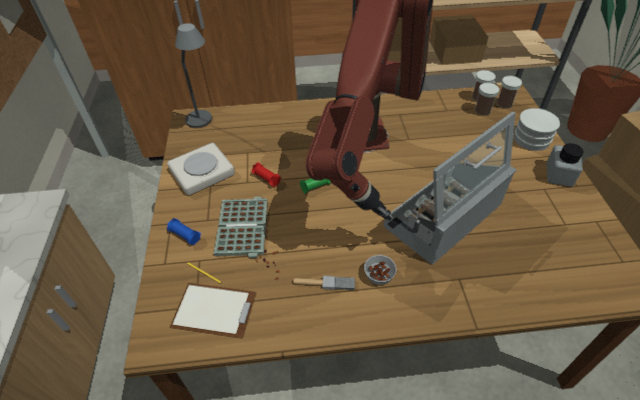

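```bash
python3 - <<'E' 2>/dev/null
from lib import *
move_l(PAD+HAND*.004,feed=.05,max_force=3); rep('contact')
o=observe(); e=o['eef_pos']
s=move_l(PAD-CZ*.0205,feed=.03,max_force=15); rep('press %s'%s)
def door(tag):
    p,d,c=snap('scene',tag); W=cloud(d,c); Q=W-C0; L=np.stack([Q@CX,Q@CY,W[...,2]],-1)
    rad=np.hypot(L[...,0]-.08,L[...,2]-.175); ang=np.arctan2(L[...,2]-.175,-(L[...,0]-.08))
    m=(np.abs(L[...,1])<.17)&(rad>.17)&(rad<.235)&(ang>-.6)
    # frame strip near the free edge
    m&=(rad>.195)
    return m.sum(), np.median(ang[m])+.536 if m.sum()>10 else None
for i in range(8):
    hold(.2); t=observe()['time_s']; print(round(t,2),door(f'd{i}' if i%3==0 else None),observe()['ft_force'].round(1))
E
```

```text
contact t 85.33 [ 0.6008 -0.0042  0.1302] F [-0.   1.4  1. ] open -0.0001
press False t 86.28 [ 0.6011 -0.0024  0.1067] F [ 0.2 -0.8  3.8] open 0.0000
86.47 (np.int64(773), np.float64(1.81944672934918)) [ 0.5 -1.1  2.5]
86.72 (np.int64(746), np.float64(1.75586626184361)) [ 1.  -1.3  3.4]
86.97 (np.int64(734), np.float64(1.6780216479328485)) [ 1.  -1.   2.9]
87.22 (np.int64(716), np.float64(1.5856655304815166)) [ 1.2 -1.3  3.4]
87.47 (np.int64(683), np.float64(1.4750429597525911)) [ 1.4 -0.9  2.7]
87.72 (np.int64(639), np.float64(1.3452236642290343)) [ 0.1 -1.5  3. ]
87.97 (np.int64(577), np.float64(1.1957082546092572)) [ 0.9 -0.7  2.7]
88.22 (np.int64(536), np.float64(1.021931247491767)) [ 1.2 -1.8  2.7]
```

```bash
ls pics/d*
```

```text
pics/d0.png
pics/d3.png
pics/d6.png
```

```bash
python3 - <<'E' 2>/dev/null
from lib import *
move_l(PAD+HAND*.12,feed=.12); rep('ret')
o=observe(); move_l(o['eef_pos']-CX*.06-CY*.08+CZ*.08,feed=.2); rep('away')
hold(2.5)
p,d,c=snap('scene','fin_scene'); snap('side','fin_side'); snap('wrist','fin_wrist'); rep('end')
W=cloud(d,c); Q=W-C0; L=np.stack([Q@CX,Q@CY,W[...,2]],-1)
rad=np.hypot(L[...,0]-.08,L[...,2]-.175); ang=np.arctan2(L[...,2]-.175,-(L[...,0]-.08))
m=(np.abs(L[...,1])<.19)&(rad>.19)&(rad<.222)&(np.abs(ang)<2)&(L[...,2]>.05); print(m.sum(),np.percentile(ang[m]+.536,[5,25,50,75,95]))
E
```

```text
ret t 89.57 [ 0.6042 -0.0694  0.2251] F [-0.1  0.1  0.3] open -0.0004
away t 90.35 [ 0.6012 -0.1687  0.3042] F [ 0.7  0.  -1.1] open -0.0002
end t 93.00 [ 0.6015 -0.1693  0.3051] F [ 0.2  0.7 -0.4] open -0.0000
276 [0.02980426 0.03796004 0.04445116 0.05045692 0.05820106]
```

View pics/fin_scene.png

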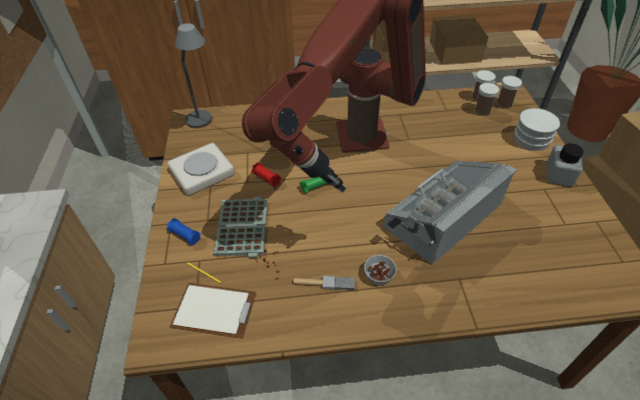

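View pics/fin_side.png

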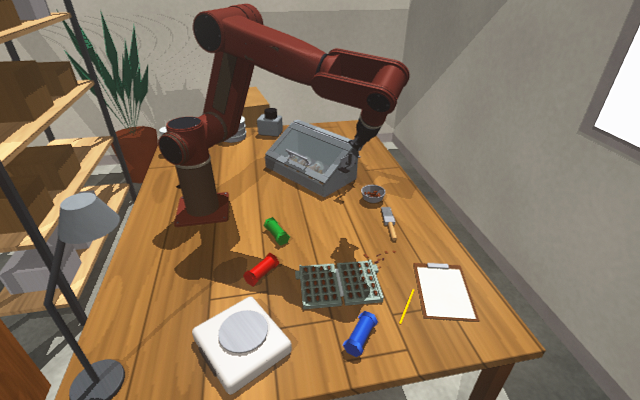

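```bash
python3 - <<'E' 2>/dev/null
from lib import *
hold(1.0)
def ang_(d,c):
    W=cloud(d,c); Q=W-C0; L=np.stack([Q@CX,Q@CY,W[...,2]],-1)
    rad=np.hypot(L[...,0]-.08,L[...,2]-.175); ang=np.arctan2(L[...,2]-.175,-(L[...,0]-.08))
    m=(np.abs(L[...,1])<.19)&(rad>.19)&(rad<.222)&(np.abs(ang)<2)&(L[...,2]>.05); return m.sum(),np.median(ang[m]+.536)
c=get_calibration('scene'); print('initial',ang_(np.load('pics/scene0d.npy'),c)); p,d,c=snap('scene'); print('now',ang_(d,c))
E
python3 - <<'E' 2>/dev/null
from lib import *
movep((0.36,.02,.36),tool((0,0,-1),-CY)) if False else movep((0.50,-0.08,0.38),tool((0,0,-1),(0,1,0)))
hold(.3); p,d,c=snap('wrist','fin_w2'); tubes(cloud(d,c,True),.010); rep('')
E
```

```text
initial (np.int64(280), np.float64(0.04352800452572331))
now (np.int64(274), np.float64(0.04408094600429399))
px 209.0 48.0 n 520 c 303.1 -248.5 ang 114.3 pca 104.5 LxW 67.6 31.6 ztop [37.9 47.5 48.4]
px 233.0 276.0 n 915 c 721.3 -248.2 ang 80.8 pca 83.6 LxW 190.8 29.8 ztop [17.3 19.8 20.6]
 t 97.65 [ 0.5  -0.08  0.38] F [ 0.2 -1.  -0.3] open 0.0002
```

View pics/fin_w2.png

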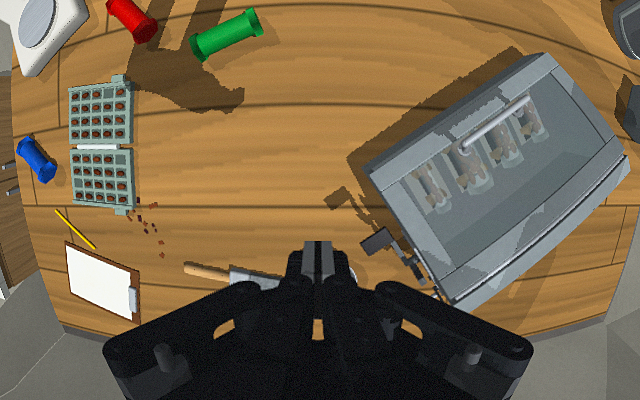

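```bash
python3 -c "
from plant import *
print(observe()['time_s']); job_done()"
```

```text
97.65
the job is handed in; nothing more can be done
```

The job is handed in at 97.7 s of the 210 s allowed. All four tubes lie in their own cradles and the door is shut. `job_done` gives no verdict, so I rely on my own checks below.

**What I did**
- I raised the door by its pull bar until it met the stop and the stay locked. It stayed up with the hand away, for the whole placing.
- Facing the cabinet, the cradles read 28, 36, 42, 20 from left to right, by silhouette width and saddle spacing. I laid the tubes in in the order 20, 36, 42, 28. Each was lowered until the saddles were felt, within 0.2 mm of the computed seat height where I logged it, and only then let go.
- I then pressed the release pad about 20 mm and held it until the door had sunk to about 1.0 rad. After that I drew the hand out and the door sank shut by itself.

**What the last checks showed**
- **Tubes:** before the door came down, each tube measured squarely from in front was within 0.5 mm across and about 1 mm in height and length of its seat. Views from the side read up to 12 mm off across; I put that down to seeing only the near side of the caps, as the heights and straight-on readings agreed. After shutting, I checked them only by a look through the pane, which shows all four in place.
- **Door:** the shut angle matches the starting picture to 0.001 rad. My camera readings put its fastest fall at about 0.7 rad/s while I watched, down to about 1.0 rad; I did not time the rest.
- **Bystanders and look-alikes:** the cutter, bowl, brush and coloured look-alikes appear where they were. I compared them by picture and did not measure their shift.

**What did not go smoothly**
- While raising the door, the side force on the bar rose to about 26 N because my path ran about 3 mm inside the true arc. I loosened the grip and the force dropped away.
- My first cabinet position was 3.4 mm off along the hinge, and I corrected it from the cradles before placing anything.

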